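# Pin the links in the index fixture and turn it to the next station

### The arm

A 6-joint arm with a two-finger parallel gripper is mounted at the origin on the work surface. World frame = base frame: x ahead of the robot, y to its left, z up, the work surface at z = 0. Lengths are in mm, angles in rad, forces in N, time in s.
With the tool pointing down it reaches from about 300 to 775 mm from the base axis. Payload 14.6 kg.
Tool frame: the origin (TCP) lies midway between the tips of the shut fingers; the grasp point (between the pads) lies grasp_offset behind it (grasp_offset is the distance from the TCP to the grasp point, in mm); z points along the fingers, y is the line along which they close (so a half turn about z gives the same grasp; the last joint's range is limited). The gripper opens to 94 mm and grips with 3 to 60 N. Pads are 16 mm wide; open, the fingers measure 119 mm over their backs; the gripper's body (75 mm by 177 mm) begins 78 mm behind the grasp point.
Start: joints at [-1.301, 0.3, 1.521, -0, 1.321, -0.067], TCP at [181.75, -519.092, 205.446] pointing down, gripper open.
Joint ranges: [-3.03, 3.03], [-0.79, 2.21], [0.23, 2.52], [-1.04, 4.18], [0, 3.07], [-2.55, 2.55]. Speed limits (rad/s): [2.22, 2.22, 2.57, 3.14, 3.14, 3.14].

### API

Orientations are given as [roll, pitch, yaw] about the fixed x, y, z axes, in that order (R = Rz(yaw) Ry(pitch) Rx(roll)).
In Python, from cell import * gives the robot as it stands. The module is installed in compiled form; this text tells all that it offers.
- The arm moves only by the shell command python3 -m jog 'ROWS' [FORCE]. ROWS is JSON, a list of rows, each a list of 3 entries, a list of its own where there are three numbers: the finger opening in mm, from 0 to 94, then the shift along the tool's x, y, z in units of 50 mm (1.0 is 50 mm), then the turn about the tool's z in units of 180 degrees (1.0 is 180 degrees). In form: [[fingers, [dx, dy, dz], twist], ...]. A call has 1 to 20 rows; each row shifts and turns the commanded pose from where the row before left it, along the tool's axes as they then stand; what a row does not reach is not made up. A row lasts 1/10 s, in which the tool goes at most 50 mm and 8.59 degrees, less where a joint would pass 70% of its speed; a pose out of reach is approached as far as the arm can. A call with a number of a shift or a turn outside -1 to 1 is refused whole. A call with a gripper value outside its range is refused whole. The fingers move at their own pace and stop on an object; FORCE is the grip in N (left out, the last holds). Time passes only in rows, so rows that do not move let the fingers close. It gives the time, the measured TCP pose, the force, the opening and the grip force at its end, in the units of the state.
- read_state(): the state, without advancing time (a new reading comes with each control period).
- camera(name): name is "side" or "top"; returns the picture (420x560x3 uint8, red, green, blue); there is no depth.
- calibration(name): a dict with "mtx" (3x3 intrinsics, pixels), "cam_to_world" (4x4, takes a point from camera to world coordinates). Camera axes: x right, y down, z forward; pixel columns grow to the right and rows downward; lengths in mm; the calibration is good to about 2 mm. A picture is of the moment at which its call begins. calibration takes no time and is no camera call.
- sign_off(): hands the job in; it is judged then, once.
Trained networks look in the newest picture that a camera, given by its name, has taken for a name from the list of things; names that differ only in an ending like _2 or _b are one class to them, and where a whole thing is asked for, a point or a joint stands for the part that bears it (a point fixed in the world has none). Each returns a list of dicts, best first, with "conf" (0 to 1); they miss things now and then, are a little off and sometimes report something else, mostly with a low value. They report only what shows in the picture. A call takes as long as a camera call. They do not tell look-alikes from the thing itself.
- regions_of(camera, query): "pixels" (420x560 bool, what is visible of it) and "rect" ([centre column, centre row, width, height] in pixels, round what is visible of it).
The state is a dict: "clock": time; "joints": joint angles; "qd": joint speeds; "effort": joint torques, N m; "eef_pos": TCP position; "eef_rot": TCP orientation; "wrist_force": force on the tool from outside, world axes, zero at the start; "moment": the same for the moment, N m; "finger_gap": finger opening in mm; "finger_force": force on a finger pad.
Only numpy, scipy, OpenCV 4.12 (cv2) and the standard library are available. Lean on these libraries where they do the work, as an engineer would, in place of code of your own. Each camera call takes 0.05 s, during which the arm holds its last target. There are 200 camera calls.

### The job

Turn the isolator off, then push every loose headed pin on the bench fully home, until its head is against the fork, each in a fork of its own on the turntable (any fork). Then pull up the index plunger, turn the table clockwise to the next hole and let the plunger drop in to lock it, and last of all turn the isolator back on. Leave the other things on the bench where they are.

Things in the scene. Friction and masses are not known exactly. Their poses are not given: they have to be found in the camera images.
- pin1_head (a point): steel pin (2 to 4 alike are present, absent: None), 72 mm long, 90 g. Square head 18 x 18, 24 long; round shank 14 in diameter, 48 long, its last 12 tapering to a 6 mm nose. This point: centre of the head, on the axis; +x along the axis to the nose (shoulder at 12 mm, nose at 60). It lies on a flat of its head, nose leaning 3 degrees down, this point 9 mm above the bench.
- pin2_head (a point): steel pin (2 to 4 alike are present, absent: None), 72 mm long, 90 g. Square head 18 x 18, 24 long; round shank 14 in diameter, 48 long, its last 12 tapering to a 6 mm nose. This point: centre of the head, on the axis; +x along the axis to the nose (shoulder at 12 mm, nose at 60). It lies on a flat of its head, nose leaning 3 degrees down, this point 9 mm above the bench.
- pin3_head (a point): steel pin (2 to 4 alike are present, absent: None), 72 mm long, 90 g. Square head 18 x 18, 24 long; round shank 14 in diameter, 48 long, its last 12 tapering to a 6 mm nose. This point: centre of the head, on the axis; +x along the axis to the nose (shoulder at 12 mm, nose at 60). It lies on a flat of its head, nose leaning 3 degrees down, this point 9 mm above the bench.
- pin4_head (a point): steel pin (2 to 4 alike are present, absent: None), 72 mm long, 90 g. Square head 18 x 18, 24 long; round shank 14 in diameter, 48 long, its last 12 tapering to a 6 mm nose. This point: centre of the head, on the axis; +x along the axis to the nose (shoulder at 12 mm, nose at 60). It lies on a flat of its head, nose leaning 3 degrees down, this point 9 mm above the bench.
- fork1_seat (a point): one of 4 alike steel forks on the turntable, 85 mm from its axis, 90 degrees apart; a lug is clamped between the plates, a level tangential 16 mm hole through all (26 mm thick, 32 wide, top 16 above the hole axis). This point: on the hole axis, 12 mm before the entry face, where a head's centre is when its pin is home; +x: the way the pin goes in. Axis 60 mm above bench, 30 above turntable.
- fork2_seat (a point): one of 4 alike steel forks on the turntable, 85 mm from its axis, 90 degrees apart; a lug is clamped between the plates, a level tangential 16 mm hole through all (26 mm thick, 32 wide, top 16 above the hole axis). This point: on the hole axis, 12 mm before the entry face, where a head's centre is when its pin is home; +x: the way the pin goes in. Axis 60 mm above bench, 30 above turntable.
- fork3_seat (a point): one of 4 alike steel forks on the turntable, 85 mm from its axis, 90 degrees apart; a lug is clamped between the plates, a level tangential 16 mm hole through all (26 mm thick, 32 wide, top 16 above the hole axis). This point: on the hole axis, 12 mm before the entry face, where a head's centre is when its pin is home; +x: the way the pin goes in. Axis 60 mm above bench, 30 above turntable.
- fork4_seat (a point): one of 4 alike steel forks on the turntable, 85 mm from its axis, 90 degrees apart; a lug is clamped between the plates, a level tangential 16 mm hole through all (26 mm thick, 32 wide, top 16 above the hole axis). This point: on the hole axis, 12 mm before the entry face, where a head's centre is when its pin is home; +x: the way the pin goes in. Axis 60 mm above bench, 30 above turntable.
- turntable (a joint): aluminium turntable 244 mm across, top 30 mm above the bench, on a round grey base 332 mm across, 16 high; rad, growing clockwise seen from above; starts at 0 (first index hole); next hole at 0.785, a third at 1.571; stops at -0.06 and 1.65. Friction 0.15 N m. With the plunger in a hole it has 0.01 rad of play.
- plunger (a joint): spring index plunger on an arm at the turntable's rim, going round with it; value in m, 0 down in a hole, 0.016 pulled fully up; its pin comes free of the hole at about 0.010 and, let go between holes, rides on the base at about 0.009 until it drops into a hole. The spring pulls down with 5 N when down, 9 N fully up.
- plunger_knob (a point): centre of the plunger's upright black knob (cylinder 24 mm in diameter, 24 mm high), 145 mm from the turntable's axis; 56 mm above the bench when down; the arm under it is 34 mm above the bench, 22 mm below this point. Held up, the knob carries the turntable round; as the turntable turns this point's frame turns with it.
- hole0 (a point): first index hole, where the plunger starts: a dark hole in the base's top, 16 mm above the bench, 145 mm from the turntable's axis and so straight below the plunger knob when the plunger is in it
- hole1 (a point): next index hole clockwise, where the plunger must end: a dark hole in the base's top, 16 mm above the bench, 145 mm from the turntable's axis and so straight below the plunger knob when the plunger is in it
- hole2 (a point): third index hole: a dark hole in the base's top, 16 mm above the bench, 145 mm from the turntable's axis and so straight below the plunger knob when the plunger is in it
- handle (a joint): rotary handle on top of the isolator box (grey, 90 x 90 x 50 mm); value in rad, 0 = off stop, 1.571 = on stop, growing clockwise seen from above, a quarter turn; friction 0.12 N m, it stays where it is left; starts on
- handle_grip (a point): on the handle's axis, half-way up its black bar (bar 64 mm long, 14 mm wide, 24 mm high, top 88 mm above the bench; this point 78 mm); x lies along the bar and turns with it, bar's centre 4 mm along -x
- bearing: bystander to be left alone: ball-bearing ring 62 mm across, 16 mm high; origin at its underside
- gear: bystander to be left alone: dark gear 79 mm across, 32 mm high; origin at its underside
- wrench: bystander to be left alone: wrench 190 mm long; origin at its underside
- screwdriver: bystander to be left alone: screwdriver; origin at its underside
- socket: bystander to be left alone: socket 28 mm across, 50 mm high; origin at its underside
- grease_jar: bystander to be left alone: white jar 68 mm across, 75 mm high; origin at its underside
- cleaner: bystander to be left alone: green can 60 mm across, 190 mm high; origin at its underside
Things that resemble listed ones, but are neither listed nor needed, are in the scene too. Leave any turquoise look-alike of the part that bears pin3_head alone. What is shaped like the part that bears pin4_head but orange is not meant.

How it is judged (in metres and radians):
On the way, in this order (a step that is already met when the one before it is completed fails the run):
1. the isolator is turned off (value of joint handle below 0.15 rad), for 0.2 s.
2. with the isolator off, every pin is fully home in a fork (value of joint handle below 0.15 rad and ((distance between pin1_head and fork1_seat below 0.005 m and angle between the x axis of pin1_head and the x axis of fork1_seat, either way round below 0.12 rad) or (distance between pin1_head and fork2_seat below 0.005 m and angle between the x axis of pin1_head and the x axis of fork2_seat, either way round below 0.12 rad) or (distance between pin1_head and fork3_seat below 0.005 m and angle between the x axis of pin1_head and the x axis of fork3_seat, either way round below 0.12 rad) or (distance between pin1_head and fork4_seat below 0.005 m and angle between the x axis of pin1_head and the x axis of fork4_seat, either way round below 0.12 rad)) and ((distance between pin2_head and fork1_seat below 0.005 m and angle between the x axis of pin2_head and the x axis of fork1_seat, either way round below 0.12 rad) or (distance between pin2_head and fork2_seat below 0.005 m and angle between the x axis of pin2_head and the x axis of fork2_seat, either way round below 0.12 rad) or (distance between pin2_head and fork3_seat below 0.005 m and angle between the x axis of pin2_head and the x axis of fork3_seat, either way round below 0.12 rad) or (distance between pin2_head and fork4_seat below 0.005 m and angle between the x axis of pin2_head and the x axis of fork4_seat, either way round below 0.12 rad)) and ((distance between pin3_head and fork1_seat below 0.005 m and angle between the x axis of pin3_head and the x axis of fork1_seat, either way round below 0.12 rad) or (distance between pin3_head and fork2_seat below 0.005 m and angle between the x axis of pin3_head and the x axis of fork2_seat, either way round below 0.12 rad) or (distance between pin3_head and fork3_seat below 0.005 m and angle between the x axis of pin3_head and the x axis of fork3_seat, either way round below 0.12 rad) or (distance between pin3_head and fork4_seat below 0.005 m and angle between the x axis of pin3_head and the x axis of fork4_seat, either way round below 0.12 rad)) and ((distance between pin4_head and fork1_seat below 0.005 m and angle between the x axis of pin4_head and the x axis of fork1_seat, either way round below 0.12 rad) or (distance between pin4_head and fork2_seat below 0.005 m and angle between the x axis of pin4_head and the x axis of fork2_seat, either way round below 0.12 rad) or (distance between pin4_head and fork3_seat below 0.005 m and angle between the x axis of pin4_head and the x axis of fork3_seat, either way round below 0.12 rad) or (distance between pin4_head and fork4_seat below 0.005 m and angle between the x axis of pin4_head and the x axis of fork4_seat, either way round below 0.12 rad))), for 0.2 s.
3. with the isolator still off, the turntable is at the next hole and the plunger has dropped in (value of joint handle below 0.15 rad and value of joint turntable between 0.755 and 0.815 rad and value of joint plunger below 0.003 m), for 0.2 s.
4. the isolator is turned back on (value of joint handle above 1.42 rad), for 0.2 s.
At the end, for the whole second after the job is handed in: every pin present has its head's centre within 5 mm of a fork's seat point and its axis within 0.12 rad of the hole's; the turntable is at 0.785 +/- 0.03 rad with the plunger less than 3 mm up; the isolator handle is past 1.42 rad (on) (((distance between pin1_head and fork1_seat below 0.005 m and angle between the x axis of pin1_head and the x axis of fork1_seat, either way round below 0.12 rad) or (distance between pin1_head and fork2_seat below 0.005 m and angle between the x axis of pin1_head and the x axis of fork2_seat, either way round below 0.12 rad) or (distance between pin1_head and fork3_seat below 0.005 m and angle between the x axis of pin1_head and the x axis of fork3_seat, either way round below 0.12 rad) or (distance between pin1_head and fork4_seat below 0.005 m and angle between the x axis of pin1_head and the x axis of fork4_seat, either way round below 0.12 rad)) and ((distance between pin2_head and fork1_seat below 0.005 m and angle between the x axis of pin2_head and the x axis of fork1_seat, either way round below 0.12 rad) or (distance between pin2_head and fork2_seat below 0.005 m and angle between the x axis of pin2_head and the x axis of fork2_seat, either way round below 0.12 rad) or (distance between pin2_head and fork3_seat below 0.005 m and angle between the x axis of pin2_head and the x axis of fork3_seat, either way round below 0.12 rad) or (distance between pin2_head and fork4_seat below 0.005 m and angle between the x axis of pin2_head and the x axis of fork4_seat, either way round below 0.12 rad)) and ((distance between pin3_head and fork1_seat below 0.005 m and angle between the x axis of pin3_head and the x axis of fork1_seat, either way round below 0.12 rad) or (distance between pin3_head and fork2_seat below 0.005 m and angle between the x axis of pin3_head and the x axis of fork2_seat, either way round below 0.12 rad) or (distance between pin3_head and fork3_seat below 0.005 m and angle between the x axis of pin3_head and the x axis of fork3_seat, either way round below 0.12 rad) or (distance between pin3_head and fork4_seat below 0.005 m and angle between the x axis of pin3_head and the x axis of fork4_seat, either way round below 0.12 rad)) and ((distance between pin4_head and fork1_seat below 0.005 m and angle between the x axis of pin4_head and the x axis of fork1_seat, either way round below 0.12 rad) or (distance between pin4_head and fork2_seat below 0.005 m and angle between the x axis of pin4_head and the x axis of fork2_seat, either way round below 0.12 rad) or (distance between pin4_head and fork3_seat below 0.005 m and angle between the x axis of pin4_head and the x axis of fork3_seat, either way round below 0.12 rad) or (distance between pin4_head and fork4_seat below 0.005 m and angle between the x axis of pin4_head and the x axis of fork4_seat, either way round below 0.12 rad)) and value of joint turntable between 0.755 and 0.815 rad and value of joint plunger below 0.003 m and value of joint handle above 1.42 rad); the robot touches nothing.
It fails at once if another thing on the bench is shifted by more than 50 mm (distance of any of bearing, gear, wrench, screwdriver, socket, grease_jar, cleaner from where it was at the start of the episode above 0.05 m).
Of pin1, pin2, pin3, pin4 only 2 to 4 are there at a start; the rules pass over those that are not, and their reading is None.
At some moment in a run one of pin1, pin2, pin3, pin4 may be knocked a few centimetres aside while the robot is not near it.
Once in a run the grip may slacken for a moment while it holds something.
It also fails if it takes over 210 s, if anything falls off the work surface, if the arm or the gripper's body presses on something with over 40 N, if the wrist force passes 120 N, or if a joint passes its speed limit or range.

## Working session

There is one attempt and no reset: what is moved stays moved. The work goes in short steps, Python scripts to look and compute and a shell command to move; the robot and the scene stay as the last step left them, time stands still between calls to the robot, and variables do not carry over. Pictures are saved under pics/ and viewed, at most 14 in all, crops included, and the job is handed in when it is done.

```bash
mkdir -p pics; python3 - <<'E'
from cell import *
import cv2
s=read_state(); print({k:s[k] for k in ('clock','eef_pos','eef_rot','finger_gap','wrist_force')})
for n in('top','side'):
    im=camera(n); cv2.imwrite(f'pics/{n}0.png',cv2.resize(im[:,:,::-1],(800,600),interpolation=cv2.INTER_CUBIC)); c=calibration(n); print(n,c['mtx'].tolist(),c['cam_to_world'].round(3).tolist())
    for q in('pin1_head','fork1_seat','plunger_knob','handle_grip','turntable','hole0'):
        try:
            for r in regions_of(n,q)[:8]: print(q,round(r['conf'],2),[round(float(v),1) for v in r['rect']])
        except Exception as e: print(q,e)
E
```

```text
{'clock': 0.0, 'eef_pos': array([ 181.68809059, -518.86881818,  204.9057921 ]), 'eef_rot': array([-3.14051730e+00, -7.13269627e-05,  3.36772020e-01]), 'finger_gap': 93.97346163160384, 'wrist_force': array([-0.39919998,  0.88009305, -0.31147179])}
top [[506.96535513233664, 0.0, 283.93060962093614], [0.0, 506.96535513233664, 206.37696030475337], [0.0, 0.0, 1.0]] [[-0.01, -0.993, 0.115, 374.986], [-1.0, 0.009, -0.015, -37.588], [0.014, -0.115, -0.993, 1336.548], [0.0, 0.0, 0.0, 1.0]]
pin1_head 0.4 [249.5, 192.5, 108.4, 95.0]
pin1_head 0.31 [243.7, 191.3, 126.9, 130.0]
fork1_seat 0.76 [248.4, 191.7, 107.5, 94.4]
plunger_knob 0.49 [296.2, 172.8, 6.0, 7.2]
handle_grip 0.93 [117.2, 227.4, 28.5, 21.7]
handle_grip 0.23 [242.5, 192.2, 127.7, 122.9]
turntable 0.96 [249.5, 192.2, 106.7, 92.5]
turntable 0.28 [382.5, 239.7, 13.3, 24.3]
turntable 0.22 [243.1, 192.4, 128.2, 125.7]
hole0 0.79 [242.9, 191.8, 125.7, 125.1]
side [[488.19662827616514, 0.0, 268.55238306023233], [0.0, 488.19662827616514, 202.1931639558369], [0.0, 0.0, 1.0]] [[0.865, -0.304, 0.4, 66.404], [-0.502, -0.539, 0.676, -832.434], [0.011, -0.785, -0.619, 825.763], [0.0, 0.0, 0.0, 1.0]]
pin1_head 0.56 [349.5, 310.2, 33.4, 10.8]
fork1_seat 0.69 [318.9, 275.2, 31.5, 11.2]
fork1_seat 0.6 [266.1, 202.0, 92.9, 68.8]
fork1_seat 0.4 [270.5, 211.0, 115.7, 87.6]
plunger_knob 0.45 [305.3, 217.8, 11.8, 9.6]
plunger_knob 0.24 [268.1, 202.3, 92.1, 70.0]
handle_grip 0.54 [184.3, 144.3, 16.2, 22.5]
turntable 0.64 [268.4, 198.9, 94.5, 70.1]
hole0 0.77 [270.9, 208.1, 113.8, 84.6]
```

View pics/top0.png

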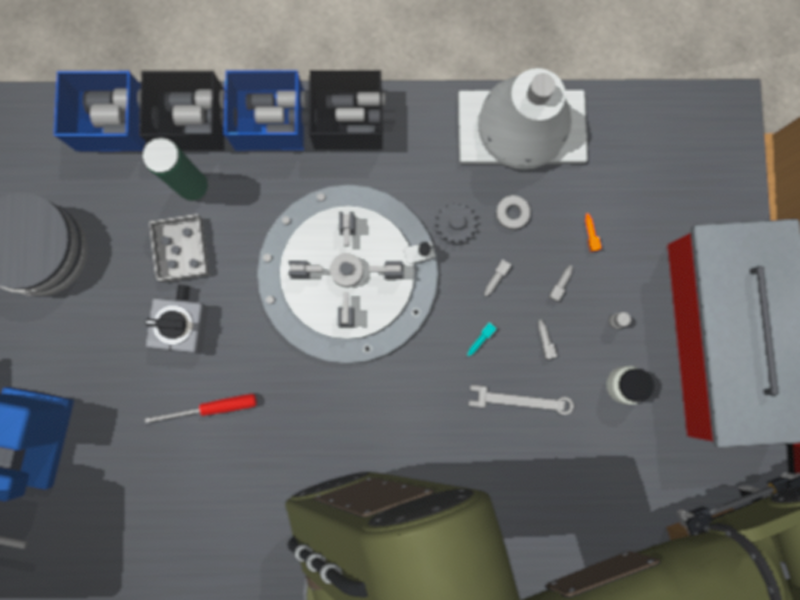

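View pics/side0.png

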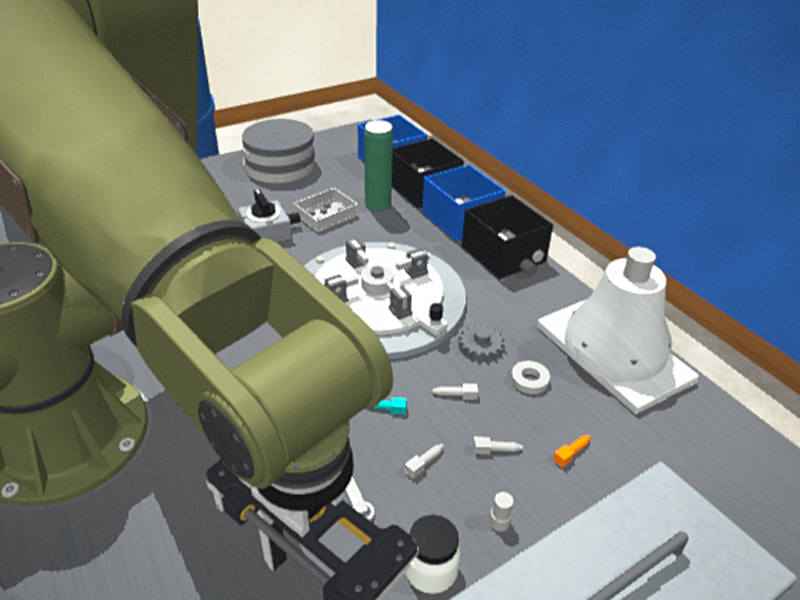

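Top view (in 800x600 px): the grey pins are at (497,277), (562,282) and (547,338). The candidates that could be mistaken for them are the turquoise one (482,339) and the orange one (593,232), which I leave alone, plus the parts in the bins and tray. I choose the three grey ones. The turntable is at (348,272), the knob at (424,249), and the isolator at (173,323). Next is a close crop.

```bash
cat > h.py <<'E'
from cell import *
import cv2, numpy as np
def w(n,uv,z):
    c=calibration(n);K,T=np.array(c['mtx']),np.array(c['cam_to_world'])
    uv=np.atleast_2d(np.asarray(uv,float)); d=(T[:3,:3]@np.linalg.inv(K)@np.c_[uv,np.ones(len(uv))].T).T
    return T[:3,3]+d*((z-T[2,3])/d[:,2])[:,None]
def px(n,p):
    c=calibration(n);K,T=np.array(c['mtx']),np.array(c['cam_to_world'])
    q=(np.atleast_2d(p)-T[:3,3])@T[:3,:3]@K.T; return q[:,:2]/q[:,2:]
def ortho(im,n,x,y,z,s):  # metric top view at height z: up=+x, left=+y, s px/mm
    H=[];
    wp=np.array([[x[1],y[1],z],[x[1],y[0],z],[x[0],y[0],z],[x[0],y[1],z]],float)
    dst=np.float32([[0,0],[(y[1]-y[0])*s,0],[(y[1]-y[0])*s,(x[1]-x[0])*s],[0,(x[1]-x[0])*s]])
    M=cv2.getPerspectiveTransform(px(n,wp).astype(np.float32),dst)
    return cv2.warpPerspective(im,M,(int((y[1]-y[0])*s),int((x[1]-x[0])*s)),flags=cv2.INTER_CUBIC)
E
python3 - <<'E'
from h import *
im=camera('top'); np.save('t0.npy',im)
p=lambda u,v,z:w('top',np.array([u,v])*.7,z)[0].round(0)
for k in((497,277,9),(562,282,9),(547,338,9),(348,272,30),(424,249,68),(173,323,80)): print(k,p(*k))
tx=p(348,272,60)
iso=p(173,323,88)
pn=p(535,308,9)
def g(o,c,h,z,s=None):
    s=400/(2*h); a=ortho(im,'top',(c[0]-h*.75,c[0]+h*.75),(c[1]-h,c[1]+h),z,s)
    a=a[:300,:400]; print(o,'x top',c[0]+h*.75,'y left',c[1]+h,'s',s); return a
A=np.vstack([np.hstack([g('tt',tx,180,46),g('iso',iso,80,88)]),np.hstack([g('pins',pn,150,9),g('tt2',tx,110,76)])])
cv2.imwrite('pics/c1.png',A[:,:,::-1])
E
```

```text
(497, 277, 9) [ 561. -228.    9.]
(562, 282, 9) [ 550. -348.    9.]
(547, 338, 9) [ 447. -317.    9.]
(348, 272, 30) [569.  47.  30.]
(424, 249, 68) [604. -91.  68.]
(173, 323, 80) [475. 346.  80.]
tt x top 700.0 y left 225.0 s 1.1111111111111112
iso x top 534.0 y left 424.0 s 2.5
pins x top 614.5 y left -147.0 s 1.3333333333333333
tt2 x top 647.5 y left 155.0 s 1.8181818181818181
```

View pics/c1.png

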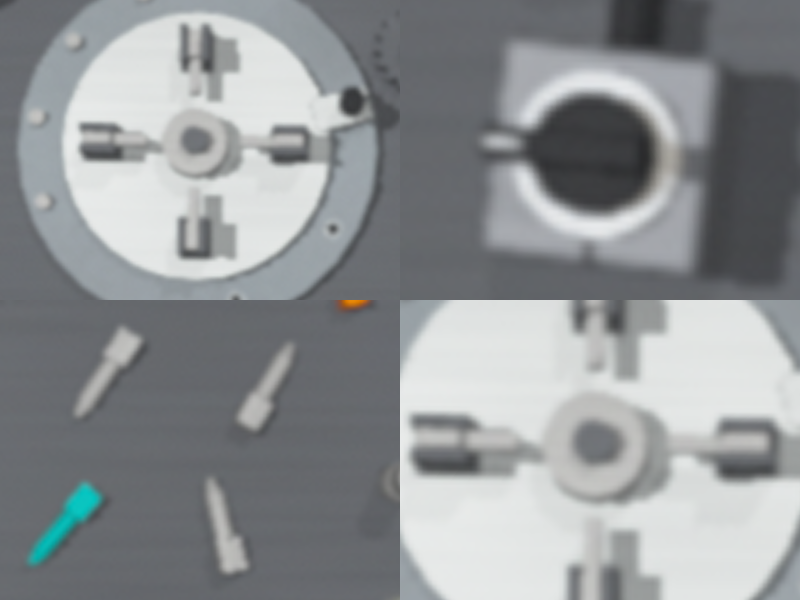

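```bash
python3 - <<'E'
from h import *
im=np.load('t0.npy')
o=ortho(im,'top',(415,535),(265,425),88,2.5).astype(float)
a=np.clip((o-20)*3.2,0,255)[:, :400]
s=camera('side'); np.save('s0.npy',s)
b=cv2.resize(s[95:185,140:260],(400,300),interpolation=cv2.INTER_CUBIC)
b2=np.clip(b.astype(float)*1.0,0,255)
c=cv2.resize(s[160:265,200:340],(400,300),interpolation=cv2.INTER_CUBIC)
o=ortho(im,'top',(490,640),(-50,150),76,2)
cv2.imwrite('pics/c2.png',np.vstack([np.hstack([a,b2]),np.hstack([c,o])])[:,:,::-1])
E
```

```text
[ WARN:0@1.857] global loadsave.cpp:1063 imwrite_ Unsupported depth image for selected encoder is fallbacked to CV_8U.
```

View pics/c2.png

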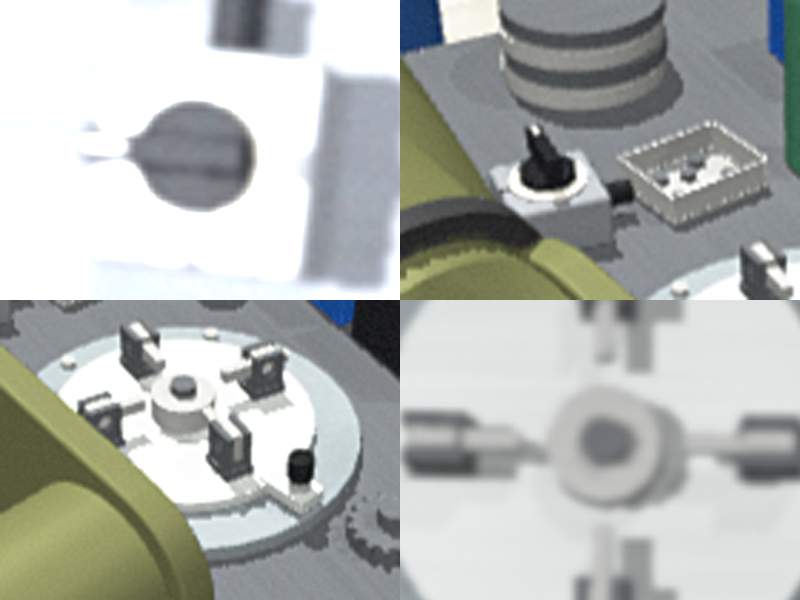

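```bash
python3 - <<'E'
from h import *
s=np.load('s0.npy')
f=[]
for d in((85,0),(-85,0),(0,85),(0,-85)):
    u=px('side',[569.5+d[0],48.5+d[1],58])[0]; print(u)
    r=s[int(u[1])-15:int(u[1])+15,int(u[0])-20:int(u[0])+20]
    f.append(cv2.resize(r,(400,300),interpolation=cv2.INTER_CUBIC))
cv2.imwrite('pics/c3.png',np.vstack([np.hstack(f[:2]),np.hstack(f[2:])])[:,:,::-1])
E
```

```text
[290.13230297 183.25087215]
[233.35429089 202.57560277]
[247.08092464 176.23334591]
[279.38364937 210.62967958]
```

View pics/c3.png

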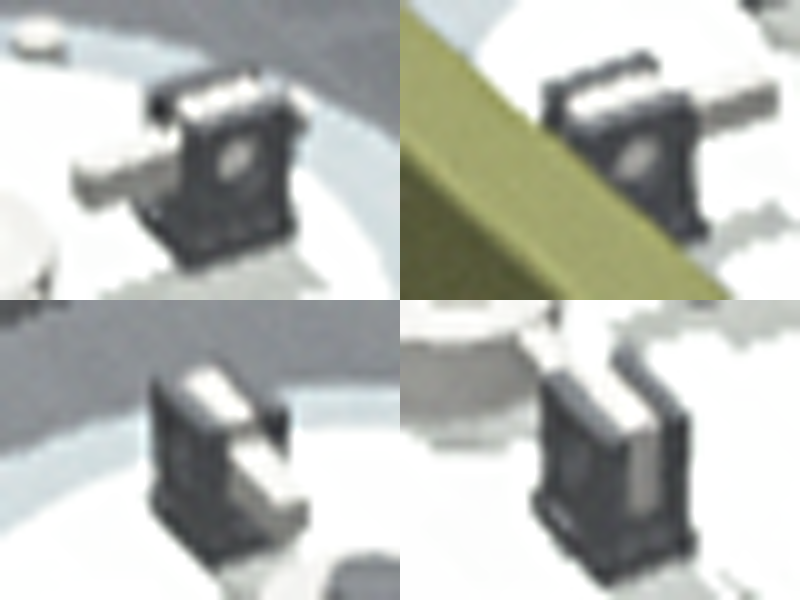

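```bash
cat >> h.py <<'E'
def go(x,y,z,yaw=None,s=None):  # twist first, then shift in the new frame (tool down)
    s=s or read_state(); p=s['eef_pos']; y0=s['eef_rot'][2]; yaw=y0 if yaw is None else yaw
    tw=-((yaw-y0+np.pi)%(2*np.pi)-np.pi)/np.pi
    d=np.array([x,y,z])-p; c,n=np.cos(yaw),np.sin(yaw)
    t=np.array([c*d[0]+n*d[1], n*d[0]-c*d[1], -d[2]])/50
    print('twist',round(tw,4),'rows',int(np.ceil(abs(tw)/.047)),'shift',t.round(3),'max',np.abs(t).max().round(2))
def st():
    s=read_state(); print(round(s['clock'],2),s['eef_pos'].round(1),s['eef_rot'].round(3),'F',s['wrist_force'].round(1),'gap',round(s['finger_gap'],1),round(float(np.max(s['finger_force'])),1),'j',np.round(s['joints'],2))
E
python3 - <<'E'
from h import *
print(grasp_offset); go(475.5,355.6,200,1.484); st()
E
```

```text
18.8
twist -0.3652 rows 8 shift [17.937  4.337  0.109] max 17.94
0.8 [ 181.7 -519.1  205.4] [-3.142  0.     0.337] F [ 0.6 -0.1  0.2] gap 94.4 0.0 j [-1.3   0.3   1.52 -0.    1.32 -0.07]
```

```bash
python3 -m jog '[[94,[0,0,0],-0.0456],[94,[0,0,0],-0.0456],[94,[0,0,0],-0.0456],[94,[0,0,0],-0.0456],[94,[0,0,0],-0.0456],[94,[0,0,0],-0.0456],[94,[0,0,0],-0.0456],[94,[0,0,0],-0.046],[94,[0,0,0],0]]' 30; python3 -m jog '[[50,[0.9,0.217,0],0],[50,[0.9,0.217,0],0],[50,[0.9,0.217,0],0],[50,[0.9,0.217,0],0],[50,[0.9,0.217,0],0],[50,[0.9,0.217,0],0],[50,[0.9,0.217,0],0],[50,[0.9,0.217,0],0],[50,[0.9,0.217,0],0],[50,[0.9,0.217,0],0],[50,[0.9,0.217,0],0],[50,[0.9,0.217,0],0],[50,[0.9,0.217,0],0],[50,[0.9,0.217,0],0],[50,[0.9,0.217,0],0],[50,[0.9,0.217,0],0],[50,[0.9,0.217,0],0],[50,[0.9,0.217,0],0],[50,[0.9,0.217,0],0],[50,[0.9,0.217,0],0]]'; python3 -c "
from h import *
st(); go(475.5,355.6,67,1.484)
for n in('top','side'):
    im=camera(n); np.save(n+'1.npy',im)
f=[]
s=np.load('side1.npy')
cx,cy=569.5,48.5
def face(P):
    M=cv2.getPerspectiveTransform(px('side',np.array(P,float)).astype(np.float32),np.float32([[0,0],[400,0],[400,300],[0,300]]))
    return cv2.warpPerspective(s,M,(400,300),flags=cv2.INTER_LINEAR)
for sx in(85,-85):
    x=cx+sx; y=cy-13; f.append(face([[x-25,y,79],[x+25,y,79],[x+25,y,41],[x-25,y,41]]))
for sy in(85,-85):
    y=cy+sy; x=cx-13; f.append(face([[x,y+25,79],[x,y-25,79],[x,y-25,41],[x,y+25,41]]))
A=np.vstack([np.hstack(f[:2]),np.hstack([np.clip(i.astype(float)*1.6-20,0,255).astype('uint8') for i in f[2:]])])
cv2.imwrite('pics/c4.png',A[:,:,::-1])
"
```

```text
clock: 1.7
eef_pos: [181.8, -519.1, 205.5]
eef_rot: [-3.142, 0.0, 1.487]
wrist_force: [0.3, 0.4, -1.0]
finger_gap: 93.6
finger_force: 0.0
clock: 3.7
eef_pos: [476.1, 360.8, 205.4]
eef_rot: [3.141, -0.0, 1.479]
wrist_force: [0.7, -0.6, 0.8]
finger_gap: 50.0
finger_force: 0.0
3.7 [476.1 360.8 205.4] [ 3.141 -0.     1.479] F [ 0.7 -0.6  0.8] gap 50.0 0.0 j [ 0.59  0.41  1.38 -0.    1.36  0.68]
twist -0.0015 rows 1 shift [-0.104 -0.003  2.768] max 2.77
```

View pics/c4.png

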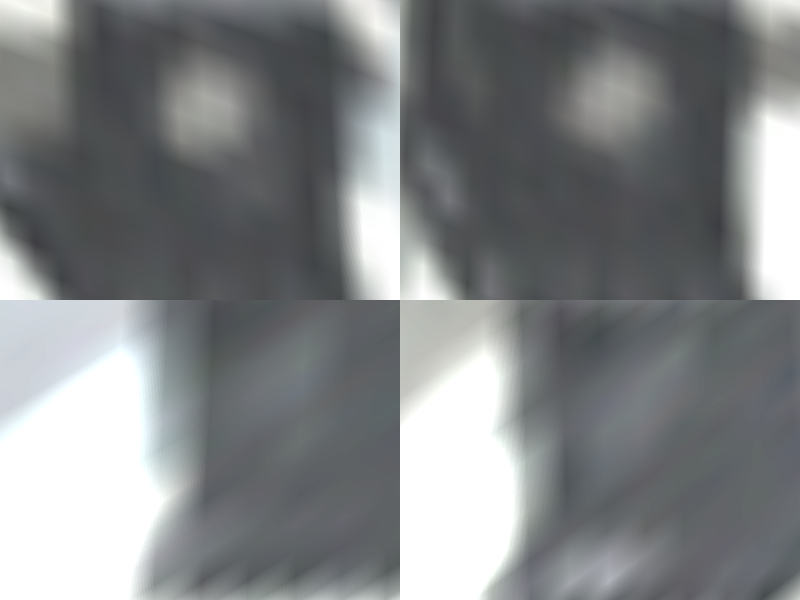

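```bash
python3 - <<'E'
from h import *
s=np.load('side1.npy').astype(int)
cx,cy=569.5,48.5
for nm,p in(('+x cw',(cx+85,cy-13,60)),('-x ccw',(cx-85,cy-13,60)),('+y ccw',(cx-13,cy+85,60)),('-y cw',(cx-13,cy-85,60))):
    u=px('side',p)[0]; i,j=np.round(u).astype(int); print(nm,u.round(1))
    print(s[j-10:j+12,i-8:i+9].sum(2)//3)
E
```

```text
+x cw [292.8 185.2]
[[213 203 177 174 150 133 134 132 134 170 130 178 176 154 144 136 141]
 [170 142 127 129 129 133 177 191 215 254 220 217 218 182 191 167 141]
 [114 105 114 174 191 213 253 254 246 251 239 193 182 173 240 234 187]
 [ 71  68 137 249 254 247 247 240 205 198 154 138 126 117 182 245 233]
 [ 75  66 121 189 242 206 195 147 136 132 115 102  76  68 118 184 224]
 [167 118 172 116 138 135 130  99  95  78  73  72  69  67  86 138 216]
 [250 217 248 109  77  92  79  72  89  87  84  71  72  73 114 173 222]
 [246 247 233 104  65  75  72  88 131 131 105  74  67  73 152 220 226]
 [193 180 145  79  70  74  76 130 168 163 107  81  70  76 157 224 224]
 [127 127 128  77  69  72  89 154 158 143  93  81  71  77 189 229 225]
 [126 132 128  79  73  73  88 135 120  94  90  84  67 100 248 254 238]
 [132 127 113  78  78  78  73  78  82  91  94  83  66 101 255 255 255]
 [118  98  83  70  76  78  72  77  79  86  77  76  69  93 246 255 255]
 [108  80  73  73  78  79  77  75  77  77  75  78  68  79 203 255 255]
 [120  88  78  74  74  76  80  77  76  79  77  85  78  71 167 255 255]
 [ 67  72  80  
[... 4533 characters left out ...]
253 255 252 129  78  76  70  73  74  73  78  72  95 132 132]
 [253 253 254 255 255 122  88 103  79  76  74  75  76  79  91 123 125]
 [253 253 254 255 255 168  78 117 112  75  72  73  76  74  91  99  98]
 [253 253 253 255 255 247 126  72 126  96  74  75  77  76  75  80  82]
 [253 253 253 254 255 255 236 109  72  89  78  75  76  76  79  83  80]
 [253 253 253 254 254 255 255 182  90  68  75  76  77  80  90  93  83]
 [253 253 253 253 254 255 255 245 157  97  71  83  79  81  91  85  71]
 [253 253 253 253 253 254 255 255 245 217 108  76  81  73  73  70  89]
 [253 253 253 253 253 253 254 255 255 255 197  89  59  76 100 114 153]
 [253 253 254 254 254 254 254 254 255 255 255 195 110 133 162 177 209]]
```

```bash
python3 -m jog '[[50,[-0.1,0,0.9],0],[50,[0,0,0.9],0],[50,[0,0,0.6],0],[50,[0,0,0.36],0],[50,[0,0,0],0],[50,[0,0,0],0]]'; python3 -c "
from h import *
st()"; python3 -m jog '[[10,[0,0,0],0],[0,[0,0,0],0],[0,[0,0,0],0],[0,[0,0,0],0],[0,[0,0,0],0],[0,[0,0,0],0]]' 30
```

```text
clock: 4.4
eef_pos: [475.4, 353.4, 67.5]
eef_rot: [-3.141, 0.0, 1.481]
wrist_force: [-0.2, 0.3, 0.2]
finger_gap: 50.2
finger_force: 0.0
4.4 [475.4 353.4  67.5] [-3.141  0.     1.481] F [-0.2  0.3  0.2] gap 50.2 0.0 j [ 0.58  0.54  1.53 -0.    1.08  0.67]
clock: 5.0
eef_pos: [475.8, 353.8, 67.6]
eef_rot: [3.141, -0.0, 1.484]
wrist_force: [2.7, 0.1, -0.4]
finger_gap: 13.6
finger_force: 30.0
```

```bash
python3 -m jog '[[0,[0,0,0],-0.045],[0,[0,0,0],-0.045],[0,[0,0,0],-0.045],[0,[0,0,0],-0.045],[0,[0,0,0],-0.045],[0,[0,0,0],-0.045]]' 40; python3 -m jog '[[0,[0,0,0],-0.045],[0,[0,0,0],-0.045],[0,[0,0,0],-0.045],[0,[0,0,0],-0.045],[0,[0,0,0],-0.045],[0,[0,0,0],-0.045],[0,[0,0,0],0],[0,[0,0,0],0]]'; python3 -c "
from h import *
print(read_state()['moment'])"
```

```text
clock: 5.6
eef_pos: [478.0, 354.6, 67.7]
eef_rot: [3.135, 0.002, 2.337]
wrist_force: [23.1, 10.1, -13.5]
finger_gap: 13.3
finger_force: 40.1
clock: 6.4
eef_pos: [478.3, 356.4, 67.8]
eef_rot: [3.135, 0.008, -3.104]
wrist_force: [24.0, 22.0, -18.3]
finger_gap: 15.3
finger_force: 45.1
[ 4.1913452  -4.55010756 -1.07989174]
```

```bash
python3 -m jog '[[0,[0,0,0],0.03],[50,[0,0,0],0],[50,[0,0,0],0],[50,[0,0,0],0],[50,[0,0,-0.8],0],[50,[0,0,-0.9],0],[50,[0,0,-0.9],0],[50,[1,0,-0.1],0],[50,[1,0,0],0],[50,[1,0,0],0],[50,[0,0,0],0]]'; python3 - <<'E'
from h import *
im=camera('top'); np.save('top2.npy',im)
o=ortho(im,'top',(415,535),(265,425),88,2.5)
a=np.clip((o.astype(float)-20)*1.6,0,255).astype('uint8')
s=camera('side');np.save('side2.npy',s)
b=cv2.resize(s[95:185,140:260],(400,300),interpolation=cv2.INTER_CUBIC)
# pins
d=ortho(im,'top',(430,580),(-400,-200),9,2)
e=cv2.resize(s[250:355,250:390],(400,300),interpolation=cv2.INTER_CUBIC)
cv2.imwrite('pics/c5.png',np.vstack([np.hstack([a,b]),np.hstack([d,e])])[:,:,::-1])
E
```

```text
clock: 7.5
eef_pos: [321.7, 362.0, 202.8]
eef_rot: [3.142, -0.001, 3.09]
wrist_force: [0.6, -0.9, -0.4]
finger_gap: 49.9
finger_force: 0.0
```

View pics/c5.png

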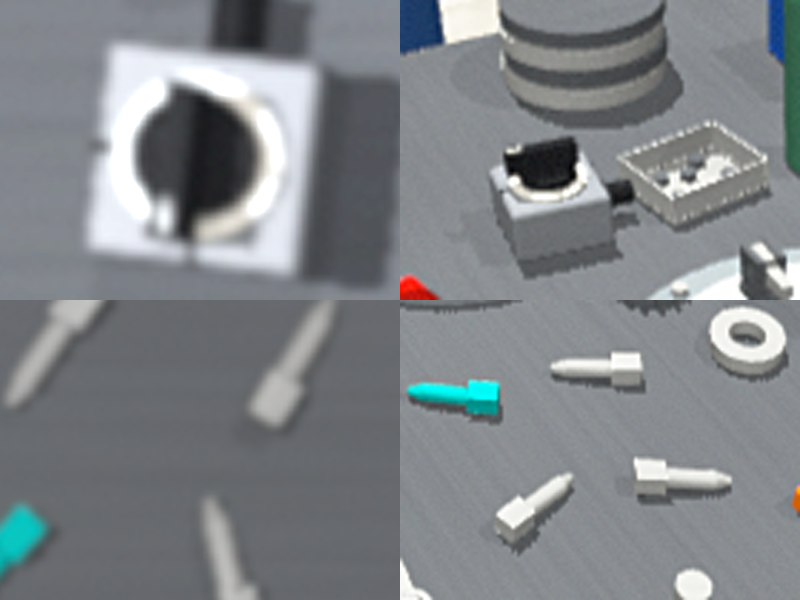

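```bash
python3 - <<'E'
from h import *
im=np.load('top2.npy')
f=[]
for d in((1,0),(0,-1),(-1,0),(0,1)):
    r=np.array(d,float); t=np.array([r[1],-r[0]]) # clockwise tangent
    c=np.array([569.5,48.5])+80*r
    P=[np.r_[c+r*33-t*44,70],np.r_[c+r*33+t*44,70],np.r_[c-r*33+t*44,70],np.r_[c-r*33-t*44,70]]
    M=cv2.getPerspectiveTransform(px('top',np.array(P)).astype(np.float32),np.float32([[0,0],[400,0],[400,300],[0,300]]))
    f.append(cv2.warpPerspective(im,M,(400,300),flags=cv2.INTER_CUBIC))
cv2.imwrite('pics/c6.png',np.vstack([np.hstack(f[:2]),np.hstack(f[2:])])[:,:,::-1])
# pins
o=ortho(im,'top',(400,620),(-420,-180),9,4)
hsv=cv2.cvtColor(o,cv2.COLOR_RGB2HSV)
m=((hsv[:,:,2]>125)&(hsv[:,:,1]<60)).astype('uint8')
n,l,stt,cen=cv2.connectedComponentsWithStats(m)
for i in range(1,n):
    if not 5000<stt[i,4]<30000: continue
    ys,xs=np.nonzero(l==i); q=np.c_[620-ys/4,-180-xs/4]
    q[:,1]=-180-xs/4 if False else (-180-xs/4)
    c=q.mean(0); e,v=np.linalg.eigh(np.cov((q-c).T)); a=v[:,1]; t=(q-c)@a; b=(q-c)@v[:,0]
    if np.std(b[t>0])>np.std(b[t<0]): a=-a; t=-t   # a points to nose
    print('c',c.round(1),'len',round(np.ptp(t),1),'wid',round(np.ptp(b),1),'head c',(c+a*(t.min()+12)).round(1),'nose',(c+a*t.max()).round(1),'ang',round(float(np.arctan2(a[1],a[0])),3))
E
```

```text
c [ 564.5 -228. ] len 77.5 wid 22.0 head c [ 582.  -239.8] nose [ 527.7 -203.2] ang 2.549
c [ 546.7 -345.6] len 72.0 wid 21.1 head c [ 530.2 -336.4] nose [ 582.6 -365.5] ang -0.506
c [ 441.  -315.1] len 74.2 wid 22.2 head c [ 421.8 -320.8] nose [ 481.4 -303.1] ang 0.288
```

View pics/c6.png

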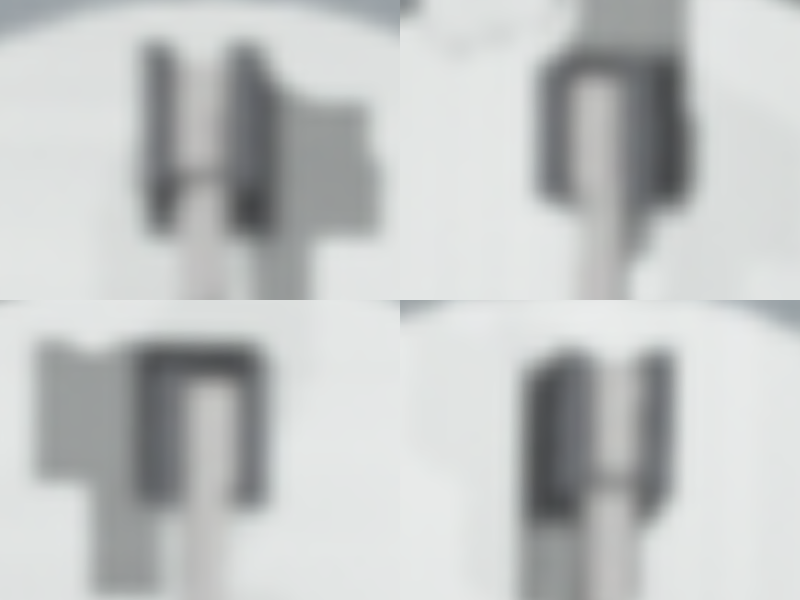

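```bash
python3 - <<'E'
from h import *
for n,f in(('top','top2.npy'),('side','side2.npy')):
    im=np.load(f); 
    for z,R in((30,122),(16,166)):
        o=ortho(im,n,(370,770),(-150,250),z,2); g=cv2.GaussianBlur(cv2.cvtColor(o,cv2.COLOR_RGB2GRAY),(5,5),0).astype(float)
        c=np.array([570.,49.])
        for it in range(6):
            a=np.linspace(-np.pi,np.pi,360,endpoint=False); pts=[]
            rr=np.arange(R-10,R+10,.25)
            X=c[0]+np.outer(np.cos(a),rr); Y=c[1]+np.outer(np.sin(a),rr)
            v=cv2.remap(g.astype(np.float32),((250-Y)*2).astype(np.float32),((770-X)*2).astype(np.float32),cv2.INTER_LINEAR)
            d=np.gradient(v,axis=1); k=d.argmin(1); ok=d.min(1)<-1.0
            P=np.c_[X[range(360),k],Y[range(360),k]][ok]
            fun=lambda q:np.hypot(P[:,0]-q[0],P[:,1]-q[1])-q[2]
            from scipy.optimize import least_squares
            q=least_squares(fun,[*c,R],loss='soft_l1',f_scale=.7).x; c=q[:2]
        print(n,z,q.round(2),ok.sum(),np.median(abs(fun(q))).round(2))
    for q in('plunger_knob',):
        pass
# fork lug angle, top, by dark hole & knob
im=np.load('top2.npy'); o=ortho(im,'top',(370,770),(-150,250),16,4); g=cv2.cvtColor(o,cv2.COLOR_RGB2GRAY)
cx,cy=570.5,49
for ang in (-15.7-45+0,):
  pass
def dark(o,x,y,xr,yl,s,r):
    u,v=int((yl-y)*s),int((xr-x)*s);k=int(r*s); p=g[v-k:v+k,u-k:u+k].astype(float); wgt=np.clip(np.median(p)-25-p,0,None); yy,xx=np.mgrid[0:2*k,0:2*k]; return xr-(v-k+(wgt*yy).sum()/wgt.sum())/s, yl-(u-k+(wgt*xx).sum()/wgt.sum())/s
# hole1, hole2 seen in c1 (plane46): ray-correct
for uv in((333,229),(236,297)):
    e=np.array([700-uv[1]/1.111,225-uv[0]/1.111,46]); h=w('top',px('top',e)[0],16)[0]
    x,y=dark(o,h[0],h[1],770,250,4,9); print('hole',h[:2].round(1),round(x,1),round(y,1))
E
```

```text
top 30 [571.23  49.75 121.54] 353 0.3
top 16 [571.28  49.71 165.08] 360 0.5
side 30 [574.28  51.5  122.54] 341 0.78
side 16 [574.15  51.08 165.23] 352 0.5
hole [496.6 -75.6] 497.3 -75.3
hole [434.   13.7] 431.1 14.0
```

```bash
python3 -m jog '[[40,[0,0,0],0.047],[40,[0,0,0],0.047],[40,[0,0,0],0.047],[40,[0,0,0],0.047],[40,[0,0,0],0.047],[40,[0,0,0],0.047],[40,[0,0,0],0.047],[40,[0,0,0],0.047],[40,[0,0,0],0.047],[40,[0,0,0],0.047],[40,[0,0,0],0.047],[40,[0,0,0],0.047],[40,[0,0,0],0.047],[40,[0,0,0],0.047],[40,[0,0,0],0.047],[40,[0,0,0],0.047],[40,[0,0,0],0.047],[40,[0,0,0],0.047],[40,[0,0,0],0.046],[40,[0,0,0],0]]'; python3 -c "
from h import *
go(422.5,-321,60,.288)"
```

```text
clock: 9.6
eef_pos: [327.0, 361.8, 202.2]
eef_rot: [3.141, 0.0, 0.28]
wrist_force: [0.0, -0.7, -0.4]
finger_gap: 40.3
finger_force: 0.0
twist -0.0024 rows 1 shift [-2.047 13.637  2.843] max 13.64
```

```bash
python3 -m jog '[[40,[-0.136,0.909,0],-0.0024],[40,[-0.136,0.909,0],0],[40,[-0.136,0.909,0],0],[40,[-0.136,0.909,0],0],[40,[-0.136,0.909,0],0],[40,[-0.136,0.909,0],0],[40,[-0.136,0.909,0],0],[40,[-0.136,0.909,0],0],[40,[-0.136,0.909,0],0],[40,[-0.136,0.909,0],0],[40,[-0.136,0.909,0],0],[40,[-0.136,0.909,0],0],[40,[-0.136,0.909,0],0],[40,[-0.136,0.909,0],0],[40,[-0.136,0.909,0],0],[40,[0,0,0.8],0],[40,[0,0,0.8],0],[40,[0,0,0.8],0],[40,[0,0,0.4],0],[40,[0,0,0],0]]'; python3 -c "
from h import *
go(422.5,-321,4,.288)"
```

```text
clock: 11.6
eef_pos: [422.5, -320.0, 59.5]
eef_rot: [-3.137, 0.003, 0.295]
wrist_force: [0.1, -0.1, 1.1]
finger_gap: 40.3
finger_force: 0.0
twist 0.0022 rows 1 shift [-0.006  0.018  1.111] max 1.11
```

```bash
python3 -m jog '[[40,[0,0,0.6],0],[40,[0,0,0.5],0],[40,[0,0,0],0],[0,[0,0,0],0],[0,[0,0,0],0],[0,[0,0,0],0],[0,[0,0,0],0],[0,[0,0,0],0]]' 45; python3 -m jog '[[0,[0,0,-0.5],0],[0,[0,0,-0.8],0],[0,[0,0,-0.8],0],[0,[0,0,0],0]]'; python3 -c "
from h import *
go(470,-38,100,-.02);go(470,-38,54,-.02)"
```

```text
clock: 12.4
eef_pos: [424.4, -320.9, 8.7]
eef_rot: [3.14, -0.001, 0.292]
wrist_force: [-2.5, 0.3, 7.5]
finger_gap: 17.5
finger_force: 44.8
clock: 12.8
eef_pos: [425.7, -321.8, 117.9]
eef_rot: [3.134, -0.005, 0.292]
wrist_force: [0.2, -0.3, -1.8]
finger_gap: 17.6
finger_force: 44.8
twist 0.0993 rows 3 shift [ 0.773 -5.693  0.358] max 5.69
twist 0.0993 rows 3 shift [ 0.773 -5.693  1.278] max 5.69
```

```bash
python3 -m jog '[[0,[0,0,0],0.033],[0,[0,0,0],0.033],[0,[0,0,0],0.033],[0,[0,0,0],0]]'; python3 -m jog '[[0,[0.11,-0.81,0.05],0],[0,[0.11,-0.81,0.05],0],[0,[0.11,-0.81,0.05],0],[0,[0.11,-0.81,0.05],0],[0,[0.11,-0.81,0.05],0],[0,[0.11,-0.81,0.05],0],[0,[0.11,-0.81,0.05],0],[0,[0,0,0],0],[0,[0,0,0],0],[0,[0,0,0],0]]'; python3 - <<'E'
from h import *
st(); e=read_state()['eef_pos']
im=camera('top');s=camera('side');np.save('top3.npy',im);np.save('side3.npy',s);st()
u=px('side',e)[0].astype(int); print(u, px('top',e))
b=cv2.resize(s[u[1]-42:u[1]+48,u[0]-50:u[0]+70],(800,600),interpolation=cv2.INTER_CUBIC)
for p in ((e,(255,0,0)),(e+[0,0,6],(0,255,0)),(e+[60,0,3],(255,0,255))):
    q=(px('side',p[0])[0]-[u[0]-50,u[1]-42])*6.667; cv2.circle(b,(int(q[0]),int(q[1])),4,p[1],-1)
cv2.imwrite('pics/c7.png',b[:,:,::-1])
E
```

```text
clock: 13.2
eef_pos: [423.7, -320.2, 112.0]
eef_rot: [-3.141, 0.0, -0.021]
wrist_force: [0.5, 0.5, -1.0]
finger_gap: 17.5
finger_force: 44.8
clock: 14.2
eef_pos: [467.7, -38.4, 94.9]
eef_rot: [3.141, 0.0, -0.019]
wrist_force: [0.6, 0.4, -1.6]
finger_gap: 17.1
finger_force: 44.8
14.2 [467.7 -38.4  94.9] [ 3.141  0.    -0.019] F [ 0.6  0.4 -1.6] gap 17.1 44.8 j [-0.16  0.25  1.86 -0.    1.03  1.43]
14.3 [467.8 -38.6  94.9] [ 3.142 -0.    -0.02 ] F [-0.3 -0.3 -0.1] gap 17.5 44.8 j [-0.16  0.25  1.86 -0.    1.03  1.43]
[243 212] [[276.73499091 227.1454291 ]]
```

View pics/c7.png

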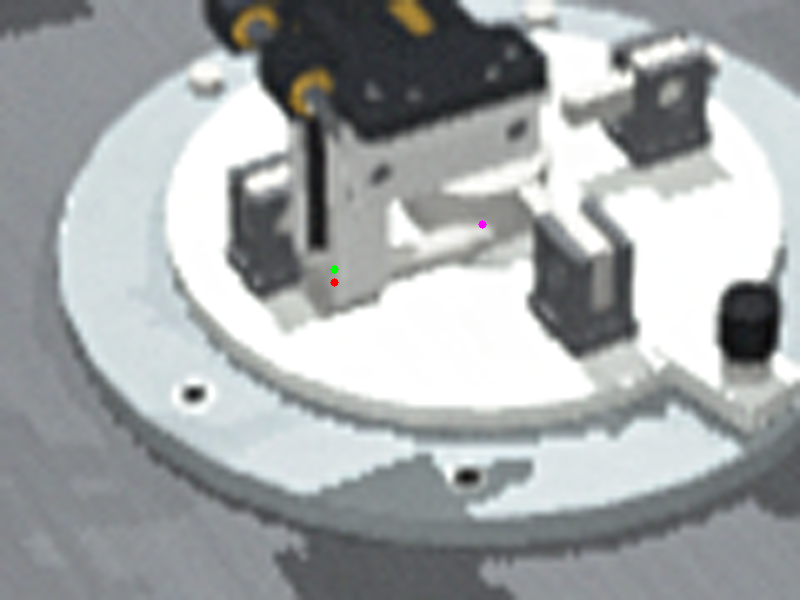

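```bash
python3 -m jog '[[0,[0.4,-0.12,0.2],0],[0,[0.03,0,0.3],0],[0,[0,0,0.21],0],[0,[0,0,0],0],[0,[0,0,0],0]]'; python3 -c "
from h import *
st();go(489,-32.9,59.5,-.019)"
```

```text
clock: 14.8
eef_pos: [489.3, -32.4, 59.6]
eef_rot: [-3.142, 0.0, -0.02]
wrist_force: [-0.1, -0.7, -1.0]
finger_gap: 17.5
finger_force: 44.8
14.8 [489.3 -32.4  59.6] [-3.142  0.    -0.02 ] F [-0.1 -0.7 -1. ] gap 17.5 44.8 j [-0.14  0.35  1.83  0.    0.96  1.45]
twist -0.0003 rows 1 shift [-0.005  0.01   0.002] max 0.01
```

```bash
python3 - <<'E'
from h import *
im=camera('top');s=camera('side')
a=ortho(im,'top',(515,615),(-85,25),60,5)  # 550x500
a=cv2.resize(a,(400,364))
u=px('side',[550,-35,60])[0].astype(int)
b=cv2.resize(s[u[1]-27:u[1]+27,u[0]-30:u[0]+30],(400,360),interpolation=cv2.INTER_CUBIC)
b=np.vstack([b,np.zeros((4,400,3),'uint8')])
cv2.imwrite('pics/c8.png',np.hstack([a,b])[:,:,::-1])
E
```

```text
(no output)
```

View pics/c8.png

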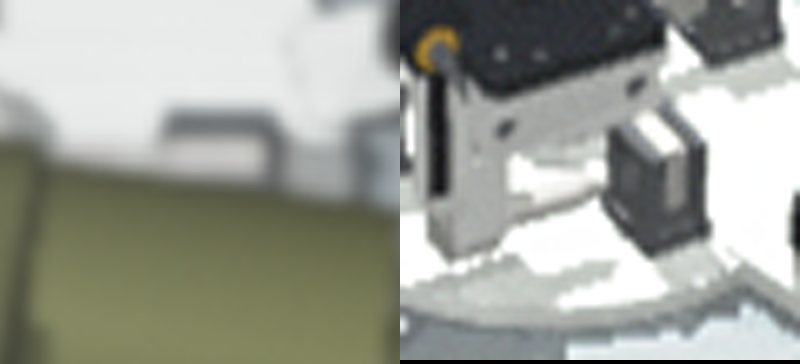

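```bash
python3 -m jog '[[0,[0.2,0,0],0],[0,[0.1,0,0],0],[0,[0.1,0,0],0],[0,[0,0,0],0]]'; python3 -m jog '[[0,[0.1,0,0],0],[0,[0.1,0,0],0],[0,[0.1,0,0],0],[0,[0,0,0],0]]'
```

```text
clock: 15.3
eef_pos: [510.2, -32.6, 59.6]
eef_rot: [3.141, -0.001, -0.019]
wrist_force: [0.2, -1.1, 1.5]
finger_gap: 17.7
finger_force: 44.8
clock: 15.7
eef_pos: [525.2, -33.1, 59.8]
eef_rot: [3.141, -0.001, -0.02]
wrist_force: [0.5, -3.2, 2.8]
finger_gap: 17.2
finger_force: 44.8
```

```bash
python3 -m jog '[[0,[0.1,0,0],0],[0,[0.1,0,0],0],[0,[0.1,0,0],0],[0,[0,0,0],0]]'; python3 -m jog '[[0,[0.06,0,0],0],[0,[0.06,0,0],0],[0,[0.06,0,0],0],[0,[0,0,0],0]]'
```

```text
clock: 16.1
eef_pos: [540.1, -33.3, 59.8]
eef_rot: [3.141, -0.001, -0.02]
wrist_force: [1.5, -3.6, 3.1]
finger_gap: 17.2
finger_force: 44.8
clock: 16.5
eef_pos: [547.1, -33.3, 59.2]
eef_rot: [3.141, 0.004, -0.019]
wrist_force: [-11.4, -3.0, 9.2]
finger_gap: 17.5
finger_force: 44.9
```

```bash
python3 -m jog '[[0,[0.05,0,0],0],[0,[0,0,0],0]]'; python3 -m jog '[[20,[0,0,0],0],[40,[0,0,0],0],[40,[0,0,0],0],[40,[0,0,0],0],[40,[0,0,-0.6],0],[40,[0,0,-0.9],0],[40,[0,0,-0.7],0],[40,[-0.5,0,0],0],[40,[0,0,0],0],[40,[0,0,0],0]]'; python3 - <<'E'
from h import *
st()
go(582,-240,110,2.549)
go(582,-240,4,2.549)
im=camera('top')
o=ortho(im,'top',(400,620),(-420,-180),9,4)
hsv=cv2.cvtColor(o,cv2.COLOR_RGB2HSV)
m=((hsv[:,:,2]>125)&(hsv[:,:,1]<60)).astype('uint8')
n,l,stt,cen=cv2.connectedComponentsWithStats(m)
for i in range(1,n):
    if not 3000<stt[i,4]<40000: continue
    ys,xs=np.nonzero(l==i); q=np.c_[620-ys/4,-180-xs/4]
    c=q.mean(0); e,v=np.linalg.eigh(np.cov((q-c).T)); a=v[:,1]; t=(q-c)@a; b=(q-c)@v[:,0]
    if np.std(b[t>0])>np.std(b[t<0]): a=-a; t=-t
    print('c',c.round(1),'len',round(np.ptp(t),1),'wid',round(np.ptp(b),1),'head c',(c+a*(t.min()+12)).round(1),'nose',(c+a*t.max()).round(1),'ang',round(float(np.arctan2(a[1],a[0])),3))
E
```

```text
clock: 16.7
eef_pos: [547.9, -33.3, 58.9]
eef_rot: [3.142, 0.008, -0.019]
wrist_force: [-22.4, -2.9, 14.3]
finger_gap: 17.4
finger_force: 45.0
clock: 17.7
eef_pos: [526.1, -32.6, 169.5]
eef_rot: [-3.141, -0.0, -0.019]
wrist_force: [-0.4, 0.9, 0.2]
finger_gap: 39.9
finger_force: 0.0
17.7 [526.1 -32.6 169.5] [-3.141 -0.    -0.019] F [-0.4  0.9  0.2] gap 39.9 0.0 j [-0.13  0.28  1.63  0.    1.23  1.46]
twist -0.8175 rows 18 shift [-3.244 -2.816  1.189] max 3.24
twist -0.8175 rows 18 shift [-3.244 -2.816  3.309] max 3.31
c [ 571.4 -232.3] len 60.7 wid 23.1 head c [ 582.8 -240.2] nose [ 542.8 -212.4] ang 2.534
c [ 548.3 -346.6] len 72.5 wid 22.2 head c [ 530.4 -337.1] nose [ 583.8 -365.5] ang -0.489
```

```bash
python3 -m jog '[[40,[0,0,0],-0.0454],[40,[0,0,0],-0.0454],[40,[0,0,0],-0.0454],[40,[0,0,0],-0.0454],[40,[0,0,0],-0.0454],[40,[0,0,0],-0.0454],[40,[0,0,0],-0.0454],[40,[0,0,0],-0.0454],[40,[0,0,0],-0.0454],[40,[0,0,0],-0.0454],[40,[0,0,0],-0.0454],[40,[0,0,0],-0.0454],[40,[0,0,0],-0.0454],[40,[0,0,0],-0.0454],[40,[0,0,0],-0.0454],[40,[0,0,0],-0.0454],[40,[0,0,0],-0.0454],[40,[0,0,0],-0.0454],[40,[0,0,0],0]]'; python3 -m jog '[[40,[-0.65,-0.57,0],0],[40,[-0.65,-0.57,0],0],[40,[-0.65,-0.57,0],0],[40,[-0.65,-0.56,0],0],[40,[-0.65,-0.56,0.3],0],[40,[0,0,0.9],0],[40,[0,0,0],0],[40,[0,0,0],0]]'; python3 - <<'E'
from h import *
st(); go(583.5,-239.5,3,2.549)
s=camera('side')
for r in regions_of('side','pin1_head')[:6]: print(round(r['conf'],2),np.round(r['rect'],1))
E
```

```text
clock: 19.65
eef_pos: [526.3, -32.7, 168.7]
eef_rot: [-3.141, -0.001, 2.55]
wrist_force: [-0.4, 0.3, -0.1]
finger_gap: 39.6
finger_force: 0.0
clock: 20.45
eef_pos: [581.4, -240.4, 109.5]
eef_rot: [-3.141, -0.002, 2.546]
wrist_force: [0.3, 0.8, 0.7]
finger_gap: 40.0
finger_force: 0.0
20.45 [ 581.4 -240.4  109.5] [-3.141e+00 -2.000e-03  2.546e+00] F [0.3 0.8 0.7] gap 40.0 0.0 j [-0.45  0.56  1.38  0.    1.2  -1.43]
twist -0.001 rows 1 shift [-0.024  0.038  2.13 ] max 2.13
0.85 [348.3 311.9  34.6  10. ]
0.39 [182.8 144.1  26.8  14.7]
0.15 [349.7 359.   22.   27.6]
```

```bash
python3 -m jog '[[40,[-0.02,0.04,0.8],0],[40,[0,0,0.8],0],[40,[0,0,0.53],0],[40,[0,0,0],0],[40,[0,0,0],0],[0,[0,0,0],0],[0,[0,0,0],0],[0,[0,0,0],0],[0,[0,0,0],0],[0,[0,0,0],0]]' 45; python3 -m jog '[[0,[0,0,-0.5],0],[0,[0,0,-0.8],0],[0,[0,0,-0.8],0],[0,[0,0,-0.5],0],[0,[0,0,0],0],[0,[0,0,0],0]]'; python3 -c "
from h import *
go(658.0,-58,110,1.552)"
```

```text
clock: 21.55
eef_pos: [583.7, -239.9, 3.5]
eef_rot: [3.141, 0.001, 2.548]
wrist_force: [0.0, 1.4, 4.5]
finger_gap: 17.6
finger_force: 45.0
clock: 22.15
eef_pos: [583.1, -239.7, 132.2]
eef_rot: [-3.141, -0.001, 2.548]
wrist_force: [-1.6, 0.7, -1.8]
finger_gap: 17.4
finger_force: 45.0
twist 0.317 rows 7 shift [3.662 1.429 0.443] max 3.66
```

```bash
python3 -m jog '[[0,[0,0,0],0.0453],[0,[0,0,0],0.0453],[0,[0,0,0],0.0453],[0,[0,0,0],0.0453],[0,[0,0,0],0.0453],[0,[0,0,0],0.0453],[0,[0,0,0],0.0453],[0,[0.73,0.28,0],0],[0,[0.73,0.28,0],0],[0,[0.73,0.28,0],0],[0,[0.73,0.28,0],0],[0,[0.73,0.28,0],0],[0,[0.4,0,0.4],0],[0,[0,0,0],0],[0,[0,0,0],0]]'; python3 -c "
from h import *
go(656.1,-34,55.8,1.552)"
```

```text
clock: 23.65
eef_pos: [656.5, -38.8, 111.1]
eef_rot: [-3.138, -0.0, 1.552]
wrist_force: [-0.5, 0.1, -0.9]
finger_gap: 17.8
finger_force: 45.0
twist 0.0 rows 1 shift [ 0.097 -0.01   1.106] max 1.11
```

```bash
python3 -m jog '[[0,[0.1,-0.01,0.6],0],[0,[0,0,0.5],0],[0,[0,0,0],0],[0,[0,0,0],0]]'; python3 -m jog '[[0,[0.2,0,0],0],[0,[0.15,0,0],0],[0,[0.1,0,0],0],[0,[0,0,0],0]]'; python3 -m jog '[[0,[0.1,0,0],0],[0,[0.1,0,0],0],[0,[0.1,0,0],0],[0,[0,0,0],0]]'
```

```text
clock: 24.05
eef_pos: [657.0, -34.8, 58.7]
eef_rot: [3.141, 0.0, 1.55]
wrist_force: [0.5, -0.8, -0.3]
finger_gap: 17.3
finger_force: 45.0
clock: 24.45
eef_pos: [657.3, -9.9, 58.1]
eef_rot: [-3.142, -0.001, 1.553]
wrist_force: [-0.4, 2.0, -5.2]
finger_gap: 17.3
finger_force: 45.0
clock: 24.85
eef_pos: [657.3, 4.7, 57.5]
eef_rot: [-3.141, -0.001, 1.552]
wrist_force: [0.1, 1.5, -7.6]
finger_gap: 17.5
finger_force: 45.0
```

```bash
python3 -m jog '[[0,[0.05,0,0.04],0],[0,[0.08,0,0],0],[0,[0.08,0,0],0],[0,[0,0,0],0]]'; python3 -m jog '[[0,[0.06,0,0],0],[0,[0.06,0,0],0],[0,[0.06,0,0],0],[0,[0,0,0],0]]'
```

```text
clock: 25.25
eef_pos: [657.9, 15.0, 56.2]
eef_rot: [3.141, -0.0, 1.552]
wrist_force: [0.2, 1.5, -1.7]
finger_gap: 17.2
finger_force: 45.0
clock: 25.65
eef_pos: [658.0, 20.6, 56.0]
eef_rot: [3.142, 0.004, 1.551]
wrist_force: [-1.0, -17.9, -1.2]
finger_gap: 17.7
finger_force: 45.0
```

```bash
python3 -m jog '[[0,[0.06,0,0],0],[0,[0,0,0],0]]'; python3 -m jog '[[20,[0,0,0],0],[40,[0,0,0],0],[40,[0,0,0],0],[40,[0,0,0],0],[40,[0,0,-0.6],0],[40,[0,0,-0.9],0],[40,[0,0,-0.7],0],[40,[-0.9,0.9,0],0],[40,[-0.9,0.9,0],0],[40,[-0.9,0.9,0],0],[40,[-0.9,0.9,0],0],[40,[0,0,0],0],[40,[0,0,0],0]]'; python3 - <<'E'
from h import *
st()
im=camera('top');s=camera('side'); np.save('top4.npy',im)
a=ortho(im,'top',(530,690),(-60,100),60,2.5)
u=px('side',[600,10,60])[0].astype(int)
b=cv2.resize(s[u[1]-40:u[1]+40,u[0]-40:u[0]+40],(400,400),interpolation=cv2.INTER_CUBIC)
cv2.imwrite('pics/c9.png',np.hstack([a,b])[:,:,::-1])
o=ortho(im,'top',(400,620),(-420,-180),9,4)
hsv=cv2.cvtColor(o,cv2.COLOR_RGB2HSV)
m=((hsv[:,:,2]>125)&(hsv[:,:,1]<60)).astype('uint8')
n,l,stt,cen=cv2.connectedComponentsWithStats(m)
for i in range(1,n):
    if not 3000<stt[i,4]<40000: continue
    ys,xs=np.nonzero(l==i); q=np.c_[620-ys/4,-180-xs/4]
    c=q.mean(0); e,v=np.linalg.eigh(np.cov((q-c).T)); A=v[:,1]; t=(q-c)@A; B=(q-c)@v[:,0]
    if np.std(B[t>0])>np.std(B[t<0]): A=-A; t=-t
    print('c',c.round(1),'len',round(np.ptp(t),1),'wid',round(np.ptp(B),1),'head c',(c+A*(t.min()+12)).round(1),'nose',(c+A*t.max()).round(1),'ang',round(float(np.arctan2(A[1],A[0])),3))
E
```

```text
clock: 25.85
eef_pos: [658.1, 21.0, 56.0]
eef_rot: [-3.142, 0.007, 1.55]
wrist_force: [-1.3, -33.4, -1.3]
finger_gap: 17.5
finger_force: 45.0
clock: 27.15
eef_pos: [788.8, -108.3, 164.6]
eef_rot: [-3.14, -0.001, 1.551]
wrist_force: [0.0, 0.0, 0.4]
finger_gap: 40.1
finger_force: 0.0
27.15 [ 788.8 -108.3  164.6] [-3.140e+00 -1.000e-03  1.551e+00] F [0.  0.  0.4] gap 40.1 0.0 j [-0.18  0.96  0.59  0.    1.6  -0.16]
c [ 532.1 -338.2] len 23.5 wid 14.1 head c [ 532.4 -338.4] nose [ 522.7 -332.3] ang 2.588
```

View pics/c9.png

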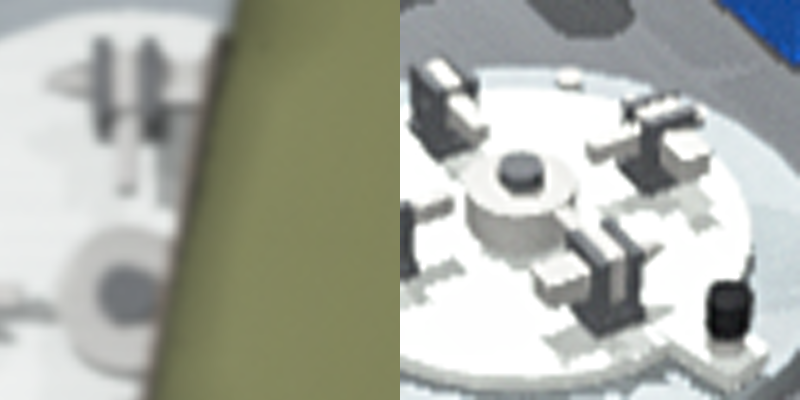

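```bash
python3 -m jog '[[40,[0,0,0],-0.0434],[40,[0,0,0],-0.0434],[40,[0,0,0],-0.0434],[40,[0,0,0],-0.0434],[40,[0,0,0],-0.0434],[40,[0,0,0],-0.0434],[40,[0,0,0],-0.0434],[40,[0,0,0],-0.0434],[40,[0,0,0],0],[40,[0,0,0],0]]'; python3 - <<'E'
from h import *
st(); go(531.5,-336.5,110,2.64)
s=camera('side')
for r in regions_of('side','pin1_head')[:6]:
    print(round(r['conf'],2),np.round(r['rect'],1))
    ys,xs=np.nonzero(r['pixels']); 
    if r['conf']<.3: continue
    q=w('side',np.c_[xs,ys],9)[:,:2]; c=q.mean(0); e,v=np.linalg.eigh(np.cov((q-c).T)); A=v[:,1]; t=(q-c)@A;print(c.round(1),'len',np.ptp(t).round(1),'ang',np.arctan2(A[1],A[0]).round(3),s[ys,xs].mean(0).round())
E
```

```text
clock: 28.25
eef_pos: [788.7, -107.3, 167.6]
eef_rot: [3.141, 0.001, 2.639]
wrist_force: [0.6, 0.0, 0.3]
finger_gap: 40.1
finger_force: 0.0
28.25 [ 788.7 -107.3  167.6] [3.141e+00 1.000e-03 2.639e+00] F [0.6 0.  0.3] gap 40.1 0.0 j [-0.18  0.96  0.59  0.    1.6  -1.25]
twist -0.0002 rows 1 shift [ 2.306 -6.492  1.152] max 6.49
0.76 [350.6 313.6  33.3  10.3]
[ 547.  -343.8] len 68.2 ang 2.605 [168. 168. 164.]
0.75 [266.  201.1  94.4  70.7]
[583.5  60.5] len 330.2 ang 1.502 [200. 202. 200.]
```

```bash
python3 -m jog '[[40,[0.288,-0.811,0],0],[40,[0.288,-0.811,0],0],[40,[0.288,-0.811,0],0],[40,[0.288,-0.811,0],0],[40,[0.288,-0.811,0],0],[40,[0.288,-0.811,0],0],[40,[0.288,-0.811,0],0],[40,[0.288,-0.811,0.3],0],[40,[0,0,0.85],0],[40,[0,0,0],0],[40,[0,0,0],0],[40,[0,0,0],0]]'; python3 - <<'E'
from h import *
st(); go(531.5,-336.5,3,2.645)
s=camera('side')
for r in regions_of('side','pin1_head')[:3]: print(round(r['conf'],2),np.round(r['rect'],1))
E
```

```text
clock: 29.55
eef_pos: [533.7, -337.8, 110.9]
eef_rot: [-3.141, 0.003, 2.643]
wrist_force: [-0.1, -0.3, 0.3]
finger_gap: 39.8
finger_force: 0.0
29.55 [ 533.7 -337.8  110.9] [-3.141e+00  3.000e-03  2.643e+00] F [-0.1 -0.3  0.3] gap 39.8 0.0 j [-0.62  0.56  1.37  0.    1.2  -1.69]
twist -0.0007 rows 1 shift [5.100e-02 1.000e-03 2.159e+00] max 2.16
0.73 [347.6 311.7  34.5  11. ]
```

```bash
python3 -m jog '[[40,[0.05,0,0.8],0],[40,[0,0,0.8],0],[40,[0,0,0.55],0],[40,[0,0,0],0],[40,[0,0,0],0],[0,[0,0,0],0],[0,[0,0,0],0],[0,[0,0,0],0],[0,[0,0,0],0],[0,[0,0,0],0]]' 45; python3 -m jog '[[0,[0,0,-0.5],0],[0,[0,0,-0.8],0],[0,[0,0,-0.8],0],[0,[0,0,-0.5],0],[0,[0,0,0],0],[0,[0,0,0],0]]'; python3 -c "
from h import *
st();go(490,140,133,1.552)"
```

```text
clock: 30.65
eef_pos: [530.3, -336.7, 1.6]
eef_rot: [3.142, 0.0, 2.642]
wrist_force: [-0.6, 1.3, 2.6]
finger_gap: 16.9
finger_force: 44.8
clock: 31.25
eef_pos: [530.0, -336.6, 130.6]
eef_rot: [3.142, -0.001, 2.642]
wrist_force: [0.0, -0.3, -0.4]
finger_gap: 17.7
finger_force: 44.8
31.25 [ 530.  -336.6  130.6] [ 3.142e+00 -1.000e-03  2.642e+00] F [ 0.  -0.3 -0.4] gap 17.7 44.8 j [-0.62  0.54  1.37 -0.    1.24 -1.7 ]
twist 0.3471 rows 8 shift [ 9.516 -0.978 -0.047] max 9.52
```

```bash
python3 -m jog '[[0,[0,0,0],0.0434],[0,[0,0,0],0.0434],[0,[0,0,0],0.0434],[0,[0,0,0],0.0434],[0,[0,0,0],0.0434],[0,[0,0,0],0.0434],[0,[0,0,0],0.0434],[0,[0,0,0],0.0434],[0,[0,0,0],0]]'; python3 -m jog '[[0,[0.79,-0.082,0],0],[0,[0.79,-0.082,0],0],[0,[0.79,-0.082,0],0],[0,[0.79,-0.082,0],0],[0,[0.79,-0.082,0],0],[0,[0.79,-0.082,0],0],[0,[0.79,-0.082,0],0],[0,[0.79,-0.082,0],0],[0,[0.79,-0.082,0],0],[0,[0.79,-0.082,0],0],[0,[0.79,-0.082,0],0],[0,[0.79,-0.082,0],0],[0,[0,0,0],0],[0,[0,0,0],0],[0,[0,0,0],0]]'; python3 -c "
from h import *
st();go(489.5,136,53.6,1.552)"
```

```text
clock: 32.15
eef_pos: [529.6, -336.3, 129.2]
eef_rot: [-3.139, -0.002, 1.549]
wrist_force: [0.0, 0.2, -1.4]
finger_gap: 17.6
finger_force: 44.8
clock: 33.65
eef_pos: [490.0, 137.2, 130.7]
eef_rot: [-3.141, 0.0, 1.553]
wrist_force: [0.1, 0.4, -1.0]
finger_gap: 17.9
finger_force: 44.8
33.65 [490.  137.2 130.7] [-3.141  0.     1.553] F [ 0.1  0.4 -1. ] gap 17.9 44.8 j [ 0.2   0.29  1.72 -0.    1.13  0.22]
twist 0.0003 rows 1 shift [-0.025 -0.009  1.543] max 1.54
```

```bash
python3 -m jog '[[0,[-0.02,-0.01,0.7],0],[0,[0,0,0.6],0],[0,[0,0,0.24],0],[0,[0,0,0],0],[0,[0,0,0],0],[0,[0,0,0],0]]'; python3 -m jog '[[0,[-0.2,0,0],0],[0,[-0.15,0,0],0],[0,[-0.1,0,0],0],[0,[0,0,0],0]]'; python3 -m jog '[[0,[-0.1,0,0],0],[0,[-0.1,0,0],0],[0,[-0.1,0,0],0],[0,[0,0,0],0]]'
```

```text
clock: 34.25
eef_pos: [490.4, 137.0, 55.7]
eef_rot: [3.139, -0.0, 1.552]
wrist_force: [0.7, -0.2, 0.2]
finger_gap: 17.6
finger_force: 44.8
clock: 34.65
eef_pos: [489.2, 113.8, 54.5]
eef_rot: [3.141, 0.0, 1.551]
wrist_force: [-0.2, 0.5, -0.7]
finger_gap: 17.3
finger_force: 44.8
clock: 35.05
eef_pos: [488.9, 99.0, 54.3]
eef_rot: [-3.142, 0.0, 1.551]
wrist_force: [-0.1, 0.4, -0.9]
finger_gap: 17.8
finger_force: 44.8
```

```bash
python3 -m jog '[[0,[-0.1,0,0],0],[0,[-0.1,0,0],0],[0,[-0.1,0,0],0],[0,[0,0,0],0]]'; python3 -m jog '[[0,[-0.06,0,0],0],[0,[-0.06,0,0],0],[0,[-0.06,0,0],0],[0,[0,0,0],0]]'
```

```text
clock: 35.45
eef_pos: [488.5, 84.0, 54.3]
eef_rot: [-3.141, 0.0, 1.551]
wrist_force: [-0.8, -1.1, -1.7]
finger_gap: 17.5
finger_force: 44.8
clock: 35.85
eef_pos: [488.2, 75.8, 54.1]
eef_rot: [-3.141, -0.001, 1.551]
wrist_force: [0.0, 4.1, -4.3]
finger_gap: 17.7
finger_force: 44.8
```

```bash
python3 -m jog '[[0,[-0.05,0,0],0],[0,[-0.04,0,0],0],[0,[0,0,0],0]]'
```

```text
clock: 36.15
eef_pos: [488.1, 74.7, 54.2]
eef_rot: [-3.142, -0.006, 1.551]
wrist_force: [1.0, 36.1, -7.4]
finger_gap: 17.6
finger_force: 44.8
```

```bash
python3 -m jog '[[20,[0,0,0],0],[40,[0,0,0],0],[40,[0,0,0],0],[40,[0,0,0],0],[40,[0,0,-0.6],0],[40,[0,0,-0.9],0],[40,[0,0,-0.7],0],[40,[0.9,-0.6,0],0],[40,[0.9,-0.6,0],0],[40,[0.9,-0.6,0],0],[40,[0.9,-0.6,0],0],[40,[0.9,-0.6,0],0],[40,[0,0,0],0],[40,[0,0,0],0]]'; python3 - <<'E'
from h import *
st()
im=camera('top');s=camera('side'); np.save('top5.npy',im)
a=ortho(im,'top',(470,690),(-110,110),60,1.8182)[:400,:400]
u=px('side',[570,50,60])[0].astype(int)
b=cv2.resize(s[u[1]-45:u[1]+55,u[0]-50:u[0]+50],(400,400),interpolation=cv2.INTER_CUBIC)
cv2.imwrite('pics/c10.png',np.hstack([a,b])[:,:,::-1])
for n in('top','side'):
    for r in regions_of(n,'plunger_knob')[:2]: print(n,round(r['conf'],2),np.round(r['rect'],1),w(n,r['rect'][:2],56)[0].round(1))
print(px('top',[608.8,-90.2,68]),px('side',[608.8,-90.2,60]))
E
```

```text
clock: 37.55
eef_pos: [353.5, 282.1, 164.6]
eef_rot: [3.141, 0.0, 1.554]
wrist_force: [-0.7, -0.0, -0.8]
finger_gap: 39.9
finger_force: 0.0
37.55 [353.5 282.1 164.6] [3.141 0.    1.554] F [-0.7 -0.  -0.8] gap 39.9 0.0 j [ 0.59  0.12  1.84 -0.    1.18  0.61]
top 0.4 [294.9 171.8   5.7   8.7] [612.4 -86.2  56. ]
[[296.64934161 172.32046024]] [[304.54205315 217.10792672]]
```

View pics/c10.png

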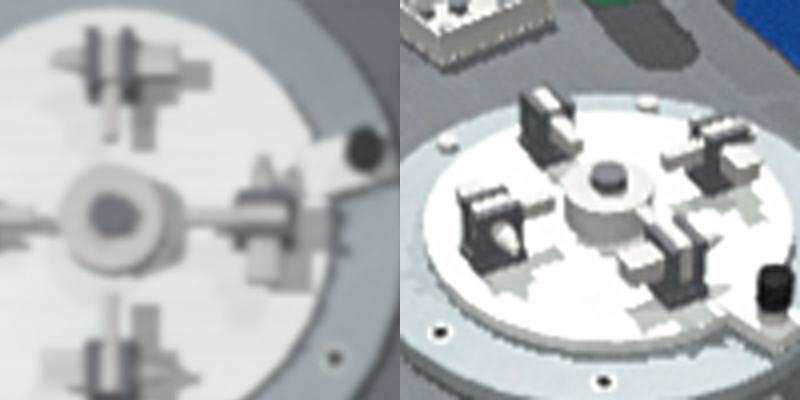

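```bash
python3 - <<'E'
from h import *
im=camera('top'); s=camera('side')
for n,f in(('top',im),('side',s)):
    for r in regions_of(n,'pin2_head'):
        ys,xs=np.nonzero(r['pixels']); print(n,round(r['conf'],2),np.round(r['rect'],1),w(n,r['rect'][:2],9)[0].round(),f[ys,xs].mean(0).round())
A=np.zeros((600,800,3),'uint8'); A[:420,:560]=im; A[420:,:240]=cv2.resize(s,(240,180)); A[:300,560:]=s[260:410,200:320].repeat(2,0).repeat(2,1); 
cv2.imwrite('pics/c11.png',A[:,:,::-1])
E
```

```text
top 0.51 [434.1 224.2  14.1   8.3] [ 478. -453.    9.] [145. 145. 144.]
top 0.27 [320.2 156.3  22.9  26.3] [ 663. -156.    9.] [102. 105. 109.]
```

View pics/c11.png

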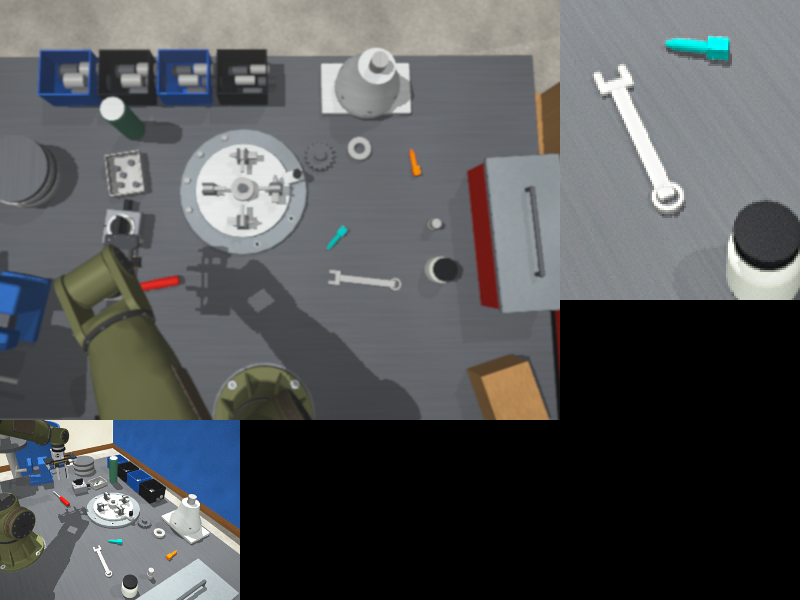

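No grey pins are left on the bench. The hit at (434,224) is the socket. Next is the knob.

```bash
python3 -m jog '[[50,[0,0,0],-0.042],[50,[0,0,0],-0.043],[50,[0,0,0],0],[50,[0,0,0],0]]'; python3 -c "
from h import *
go(609,-90.2,120,1.822)"
```

```text
clock: 38.35
eef_pos: [353.8, 281.6, 164.3]
eef_rot: [3.142, 0.0, 1.814]
wrist_force: [-0.5, -0.1, 0.9]
finger_gap: 49.8
finger_force: 0.0
twist -0.0024 rows 1 shift [-8.471  3.095  0.887] max 8.47
```

```bash
python3 -m jog '[[50,[-0.847,0.309,0],-0.0024],[50,[-0.847,0.309,0],0],[50,[-0.847,0.309,0],0],[50,[-0.847,0.309,0],0],[50,[-0.847,0.309,0],0],[50,[-0.847,0.309,0],0],[50,[-0.847,0.309,0],0],[50,[-0.847,0.309,0],0],[50,[-0.847,0.309,0],0],[50,[-0.847,0.309,0],0],[50,[0,0,0.7],0],[50,[0,0,0],0],[50,[0,0,0],0],[50,[0,0,0],0]]'; python3 -c "
from h import *
go(609,-90.2,44,1.822)"
```

```text
clock: 39.75
eef_pos: [610.2, -88.6, 131.0]
eef_rot: [3.14, 0.001, 1.826]
wrist_force: [1.3, 0.4, -0.3]
finger_gap: 50.1
finger_force: 0.0
twist 0.0013 rows 1 shift [-0.025 -0.031  1.741] max 1.74
```

```bash
python3 -m jog '[[50,[-0.025,-0.03,0.8],0],[50,[0,0,0.7],0],[50,[0,0,0.24],0],[50,[0,0,0],0],[50,[0,0,0],0],[0,[0,0,0],0],[0,[0,0,0],0],[0,[0,0,0],0],[0,[0,0,0],0],[0,[0,0,0],0]]' 50
```

```text
clock: 40.75
eef_pos: [609.1, -90.9, 42.9]
eef_rot: [3.141, 0.0, 1.826]
wrist_force: [0.1, -0.2, 4.5]
finger_gap: 22.9
finger_force: 50.0
```

```bash
python3 -m jog '[[0,[0,0,-0.1],0],[0,[0,0,-0.1],0],[0,[0,0,-0.08],0],[0,[0,0,0],0],[0,[0,0,0],0]]'; python3 -m jog '[[0,[0.0035,-0.1423,0],0.01563],[0,[0.0035,-0.1423,0],0.01563],[0,[0,0,0],0]]'
```

```text
clock: 41.25
eef_pos: [608.5, -90.8, 56.0]
eef_rot: [-3.141, -0.0, 1.826]
wrist_force: [1.9, -2.3, -9.2]
finger_gap: 23.1
finger_force: 50.0
clock: 41.55
eef_pos: [594.0, -93.8, 55.9]
eef_rot: [-3.14, -0.0, 1.727]
wrist_force: [-0.3, -2.6, -9.9]
finger_gap: 23.2
finger_force: 50.0
```

```bash
python3 -m jog '[[0,[0.0035,-0.1423,0],0.01563],[0,[0.0035,-0.1423,0],0.01563],[0,[0.0035,-0.1423,0],0.01563],[0,[0.0035,-0.1423,0],0.01563],[0,[0.0035,-0.1423,0],0.01563],[0,[0.0035,-0.1423,0],0.01563],[0,[0.0035,-0.1423,0],0.01563],[0,[0,0,0],0]]'; python3 -m jog '[[0,[0.0035,-0.1423,0],0.01563],[0,[0.0035,-0.1423,0],0.01563],[0,[0.0035,-0.1423,0],0.01563],[0,[0.0035,-0.1423,0],0.01563],[0,[0.0035,-0.1423,0],0.01563],[0,[0.0035,-0.1423,0],0.01563],[0,[0.0035,-0.1423,0],0.01563],[0,[0,0,0],0],[0,[0,0,0],0]]'; python3 -c "
from h import *
p=read_state()['eef_pos'];print(np.degrees(np.arctan2(p[1]-50.2,p[0]-572.7)),np.hypot(p[1]-50.2,p[0]-572.7))"
```

```text
clock: 42.35
eef_pos: [544.7, -92.7, 56.1]
eef_rot: [-3.14, -0.0, 1.385]
wrist_force: [-0.8, -0.2, -9.3]
finger_gap: 23.0
finger_force: 50.0
clock: 43.25
eef_pos: [499.0, -75.5, 56.3]
eef_rot: [-3.141, 0.0, 1.044]
wrist_force: [-1.1, -0.5, -8.1]
finger_gap: 22.7
finger_force: 50.0
-120.38456816453854 145.7038866620291
```

```bash
python3 -m jog '[[0,[0,-0.01,0.08],0],[0,[0,0,0.08],0],[0,[0,0,0],0]]'; python3 -m jog '[[0,[0,0,0.06],0],[0,[0,0,0.04],0],[0,[0,0,0],0]]'
```

```text
clock: 43.55
eef_pos: [498.6, -75.3, 47.9]
eef_rot: [-3.141, -0.0, 1.041]
wrist_force: [0.2, 1.2, -6.6]
finger_gap: 23.3
finger_force: 50.0
clock: 43.85
eef_pos: [498.6, -75.3, 43.3]
eef_rot: [3.141, -0.0, 1.041]
wrist_force: [1.4, 2.3, -5.4]
finger_gap: 22.7
finger_force: 50.0
```

```bash
python3 -m jog '[[30,[0,0,0],0],[50,[0,0,0],0],[50,[0,0,0],0],[50,[0,0,0],0],[50,[0,0,0],0],[50,[0,0,-0.5],0],[50,[0,0,-0.8],0],[50,[0,0,-0.8],0],[50,[0,0,-0.5],0],[50,[0,0,0],0],[50,[0,0,0],0]]'; python3 -c "
from h import *
go(475.5,355.6,173,3.055);go(475.5,355.6,67,3.055)
p=px('top',[498.9,-75.3,68]);s=camera('side')
for r in regions_of('side','plunger_knob')[:2]: print(r['conf'],r['rect'],w('side',r['rect'][:2],56)[0])
print(px('side',[498.6,-75.3,56]))"
```

```text
clock: 44.95
eef_pos: [498.3, -75.3, 173.2]
eef_rot: [3.141, -0.0, 1.041]
wrist_force: [0.7, 0.1, -0.4]
finger_gap: 49.9
finger_force: 0.0
twist -0.6412 rows 14 shift [1.199e+00 8.546e+00 4.000e-03] max 8.55
twist -0.6412 rows 14 shift [1.199 8.546 2.124] max 8.55
0.26 [182.4, 145.1, 21.9, 20.9] [478.72065989 372.11484833  56.        ]
[[262.29568706 229.5311474 ]]
```

```bash
python3 -m jog '[[50,[0,0,0],-0.0458],[50,[0,0,0],-0.0458],[50,[0,0,0],-0.0458],[50,[0,0,0],-0.0458],[50,[0,0,0],-0.0458],[50,[0,0,0],-0.0458],[50,[0,0,0],-0.0458],[50,[0,0,0],-0.0458],[50,[0,0,0],-0.0458],[50,[0,0,0],-0.0458],[50,[0,0,0],-0.0458],[50,[0,0,0],-0.0458],[50,[0,0,0],-0.0458],[50,[0,0,0],-0.0458],[50,[0,0,0],0]]';  python3 -m jog '[[50,[0.12,0.855,0],0],[50,[0.12,0.855,0],0],[50,[0.12,0.855,0],0],[50,[0.12,0.855,0],0],[50,[0.12,0.855,0],0],[50,[0.12,0.855,0],0],[50,[0.12,0.855,0],0],[50,[0.12,0.855,0],0],[50,[0.12,0.855,0],0],[50,[0.12,0.855,0],0],[50,[0,0,0],0],[50,[0,0,0],0],[50,[0,0,0],0]]'; python3 -c "
from h import *
go(475.8,355.0,67.5,3.055)
im=camera('top')
o=ortho(im,'top',(500,600),(0,1),60,2)
s=camera('side'); 
b=cv2.resize(s[95:260,150:330],(800,600)[:2],interpolation=cv2.INTER_CUBIC)
cv2.imwrite('pics/c12.png',b[:,:,::-1])"
```

```text
clock: 46.55
eef_pos: [498.0, -75.2, 172.2]
eef_rot: [3.141, -0.002, 3.057]
wrist_force: [0.1, -0.2, -0.6]
finger_gap: 50.1
finger_force: 0.0
clock: 47.85
eef_pos: [475.6, 354.9, 172.8]
eef_rot: [-3.141, -0.001, 3.052]
wrist_force: [0.7, 0.3, 0.9]
finger_gap: 50.1
finger_force: 0.0
twist -0.0009 rows 1 shift [-4.000e-03  2.000e-03  2.107e+00] max 2.11
```

Before I turn the isolator on, I use the last picture to check the table and plunger.

View pics/c12.png

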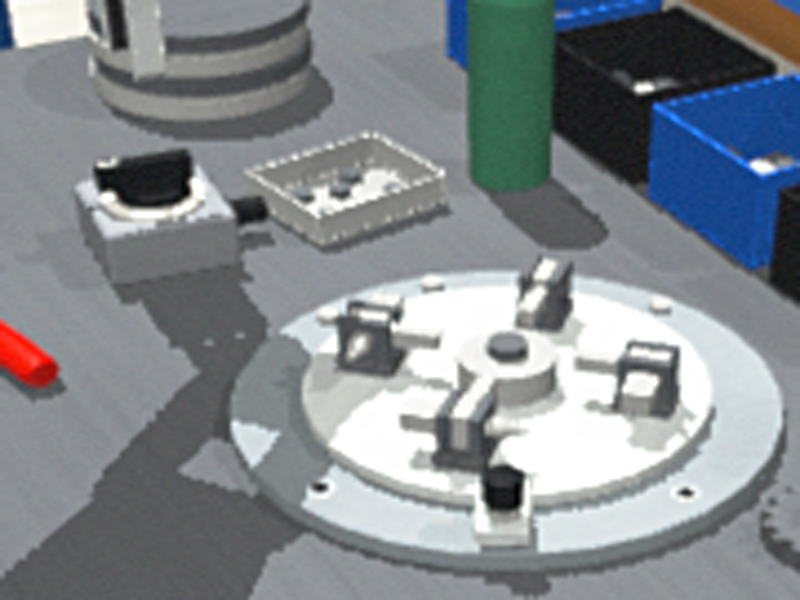

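The table is indexed: the knob at (503,488) is down, with the empty holes at (320,487) and (685,492) on either side. The isolator is off. I turn it on next.

```bash
python3 -m jog '[[50,[0,0,0.8],0],[50,[0,0,0.8],0],[50,[0,0,0.5],0],[50,[0,0,0],0],[50,[0,0,0],0],[20,[0,0,0],0],[0,[0,0,0],0],[0,[0,0,0],0],[0,[0,0,0],0],[0,[0,0,0],0]]' 40; python3 -m jog '[[0,[0,0,0],0.045],[0,[0,0,0],0.045],[0,[0,0,0],0.045],[0,[0,0,0],0.045],[0,[0,0,0],0.045],[0,[0,0,0],0.045]]'; python3 -m jog '[[0,[0,0,0],0.045],[0,[0,0,0],0.045],[0,[0,0,0],0.045],[0,[0,0,0],0.045],[0,[0,0,0],0.045],[0,[0,0,0],0.03],[0,[0,0,0],0],[0,[0,0,0],0],[0,[0,0,0],0]]'
```

```text
clock: 48.95
eef_pos: [475.7, 356.8, 68.6]
eef_rot: [3.139, 0.001, 3.055]
wrist_force: [1.0, 19.0, -10.2]
finger_gap: 14.0
finger_force: 40.3
clock: 49.55
eef_pos: [475.8, 357.1, 68.6]
eef_rot: [3.139, -0.001, 2.201]
wrist_force: [2.4, 10.1, -3.3]
finger_gap: 13.9
finger_force: 40.0
clock: 50.45
eef_pos: [476.0, 356.9, 68.6]
eef_rot: [3.14, -0.002, 1.407]
wrist_force: [3.8, 7.8, -2.3]
finger_gap: 13.5
finger_force: 40.6
```

```bash
python3 -m jog '[[0,[0,0,0],-0.02],[30,[0,0,0],0],[50,[0,0,0],0],[50,[0,0,0],0],[50,[0,0,0],0],[50,[0,0,-0.6],0],[50,[0,0,-0.9],0],[50,[0,0,-0.9],0],[50,[0,-0.9,0],0],[50,[0,-0.9,0],0],[50,[0,-0.9,0],0],[50,[0,0,0],0],[50,[0,0,0],0],[50,[0,0,0],0]]'; python3 - <<'E'
from h import *
st()
o=lambda im:ortho(im,'top',(415,535),(295,425),88,2.5).astype(float)
now=o(camera('top')); s=camera('side').astype(float)
off=o(np.load('top2.npy')); on=o(np.load('t0.npy'))
print('top diff to on',abs(now-on).mean(),'to off',abs(now-off).mean())
s0=np.load('s0.npy').astype(float);s2=np.load('side2.npy').astype(float)
r=np.s_[125:155,160:205]
print('side on',abs(s-s0)[r].mean(),'off',abs(s-s2)[r].mean())
def tip(a): # bright pixels of pointer near bar
    g=a.mean(2)[100:210,70:260]; e=np.where(g<70); q=np.c_[e[1],e[0]].astype(float); q-=q.mean(0); v=np.linalg.eigh(np.cov(q.T)); return np.degrees(np.arctan2(*v[1][::-1,1])),v[0]
print(tip(on),tip(now),tip(off))
E
```

```text
clock: 51.85
eef_pos: [342.0, 369.5, 188.4]
eef_rot: [3.141, -0.0, 1.468]
wrist_force: [-0.4, 0.3, -0.1]
finger_gap: 50.2
finger_force: 0.0
51.85 [342.  369.5 188.4] [ 3.141 -0.     1.468] F [-0.4  0.3 -0.1] gap 50.2 0.0 j [ 0.75  0.21  1.67 -0.    1.26  0.85]
top diff to on 2.0128273504273504 to off 9.492061538461538
side on 4.8580246913580245 off 14.91827160493827
(np.float64(-170.4440034769682), array([656.87222164, 889.79871114])) (np.float64(-169.30863583584375), array([656.20751087, 877.13859602])) (np.float64(-136.45917060348748), array([717.10782874, 812.51138265]))
```

The handle matches its starting "on" picture (bar angle within about 1°). I hand in the job now.

```bash
python3 -c "
from cell import *
print(sign_off())"
```

```text
the job is handed in; nothing more can be done
None
```

The job is handed in and no verdict came back: all three grey pins found are home in forks, the table is at the next hole with the plunger in, and the isolator is back on. One risk remains: both fork faces looked alike, so inserting from the clockwise side was my best guess, not something I could confirm.

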